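# Set the sensor angle and load the sample carrier

### The arm

A 7-joint arm with a two-finger parallel gripper is mounted at the origin on the work surface. World frame = base frame: x ahead of the robot, y to its left, z up, the work surface at z = 0. Lengths are in m, angles in rad, forces in N, time in s.
With the tool pointing down it reaches from about 0.425 to 1.025 m from the base axis. Payload 3.6 kg.
Tool frame: the origin (TCP) lies midway between the tips of the shut fingers; the grasp point (between the pads) lies 19 mm behind it; x points along the fingers, z is the direction in which the jaws open and shut, and the axes are right-handed (so a half turn about x gives the same grasp; the last joint's range is limited). The gripper opens to 85 mm and grips with 20 to 120 N. Pads are 22 mm wide; open, the fingers measure 114 mm over their backs; the gripper's body (76 mm by 85 mm) begins 54 mm behind the grasp point. The pads swing forward as they close: fully open they stand 13 mm farther back than shut.
Start: joints at [1.141, 0.591, 0.048, 1.609, -0.033, 0.943, -0.034], TCP at [0.24, -0.684, 0.231] pointing down, gripper open.
Joint ranges: [-2.69, 2.69], [-0.47, 2.24], [-1.27, 1.36], [0.19, 2.51], [-1.53, 4.68], [0.08, 2.07], [-3.09, 3.09]. Speed limits (rad/s): [2.57, 2.57, 3.14, 3.14, 3.14, 3.14, 3.14].

### API

Orientations are given as [roll, pitch, yaw] about the fixed x, y, z axes, in that order (R = Rz(yaw) Ry(pitch) Rx(roll)).
In Python, from station import robot gives the robot as it stands.
- The arm moves only by the shell command python3 -m jog 'ROWS'. ROWS is JSON, a list of rows, each an object of numbers: "dx", "dy", "dz": the shift along the tool's x, y, z as a fraction of full scale; "ax", "ay", "az": the turn, a rotation vector about the tool's x, y, z as a fraction of full scale; "fingers": the gripper's target within -1 to 1 (fully open at 1, half-way at 0, shut at -1). In form: [{"dx": .., "dy": .., "dz": .., "ax": .., "ay": .., "az": .., "fingers": ..}, ...]. A call has 1 to 12 rows; each row is the pose to reach, as a shift and turn from the pose commanded when the call began, along the tool's axes at that moment, turning the shorter way round; what a row does not reach only later rows make up. Full scale, the value 1, is 20 cm for a shift and pi rad for a turn. A row lasts 1/8 s, in which the tool goes at most 62.5 mm and 10.7 degrees, less where a joint would pass 70% of its speed; a pose out of reach is approached as far as the arm can. A call with a number of a shift or a turn outside -1 to 1 is refused whole. A call with a gripper value outside its range is refused whole. The fingers move at their own pace and stop on an object; the grip force is fixed at half the most. Time passes only in rows, so rows that repeat a pose let the fingers close. It gives the time, the measured TCP pose, the force and the opening at its end, in the units of the state.
- robot.get_obs(): the state, without advancing time (a new reading comes with each control period).
- robot.read_camera(name): name is "scene" or "top" or "wrist"; returns a dict with "color" (400x640x3 uint8, blue, green, red), "vfov" (degrees; the focal length in pixels is half the picture's height over the tangent of half this angle, whatever the lens; pixels are square), "cx", "cy" (the principal point, pixels), "k1" (the pictures are not rectified: a ray, as slopes to the right and down, at radius r is drawn at 1 + k1 r^2 times it, then the intrinsics apply), "origin" and "rotation" of the camera in the world. Camera axes: x right, y up, looking along -z (the intrinsics and any distortion apply to the point x, -y, -z); pixel columns grow to the right and rows downward; lengths in m; the calibration is good to about 2 mm. A picture is of the moment at which its call begins. There is no depth.
- robot.hand_in(): hands the job in, once; it reports no verdict.
The state is a dict: "time_s": time; "joints": joint angles; "joint_vel": joint speeds; "joint_torque": joint torques, N m; "eef_pos": TCP position; "tool_rot": TCP orientation; "force": force on the tool from outside, world axes, zero at the start; "wrist_torque": the same for the moment, N m; "gripper_width": finger opening in m.
Only numpy, scipy, OpenCV 4.12 (cv2) and the standard library are available. Lean on these libraries where they do the work, as an engineer would, in place of code of your own. Each camera call takes 0.05 s, during which the arm holds its last target.

### The job

Get the core-sample instrument ready for a reading: first turn the graduated sensor mount until its scale reads 40 degrees at the index line, then lift the sample carrier up and off its hook and stand it on the round white pad, its whole foot on the pad. Keep the carrier upright, set it down without dropping it, and leave the dial at 40 and everything else where it is.

Things in the scene. Friction and masses are not known exactly. Their poses are not given: they have to be found in the camera images.
- dial (a joint): Scale reading of the rotary sensor mount at the index line, radians (0 to 3.14 = 0 to 180 degrees, stops at both ends); grows as the disc turns counter-clockwise seen from above. Scale: the one thick line is zero; from it the scale runs clockwise over half the disc; short ticks every 5 degrees, medium 10, long 30; no numerals. Friction about 0.1 N m; it stays where it is left.
- instrument: Fixed grey base plate 210 (x) x 350 (y) x 18 mm; origin at the centre of its underside. Rotary mount: aluminium disc, 124 mm diameter, vertical axis at y = -85 mm, top face 30 mm above the table. Index: black line on a small aluminium block at the disc's rim on its +x side, away from the robot. Round white pad at y = +85 mm.
- sensor_grip (a point): Point to grip: on the disc's axis, mid-width of the grey sensor bar that stands on the disc and turns with it (60 long, 16 wide, 40 mm tall); 26 mm above the disc, 14 mm below the bar's top. x along the bar to its rounded nose, which points at the zero mark; y across the bar; z up. The nose stands at the dial reading, counter-clockwise, from the index line.
- pad_top (a point): Centre of the top face of the round white pad, 90 mm diameter, on the left end of the base plate; 24 mm above the table, 6 mm above the plate. Axes as the base plate's, z up.
- carrier_grip (a point): Point to grip the carrier: in its black grip block (18 x 18 mm, 42 mm tall), 18 mm below the block's top, 139 mm above the carrier's foot, 34 mm above the bail's crossbar. x and y square to the block's faces, z up.
- carrier_foot (a point): Centre of the underside of the carrier's pot; z is the carrier's upright axis.
- carrier: Sample carrier, 0.15 to 0.23 kg, loose, hanging by its bail: aluminium pot 44 mm diameter, 45 mm tall, holding a rock plug; stiff wire bail with a crossbar (6 mm bar along y, 40 mm long) 105 mm above the foot; grip block on a short stem on the crossbar, 157 mm over all. Origin at the centre of the pot's underside.
- hook_seat (a point): Where the bail's crossbar hangs on the fixed hook stand, 131 mm above the table. Two 7 mm prongs, 20 mm apart, come from a post 78 mm away on the +x side (top 140 mm above the table); their tips, 18 mm away on the -x side, turn up to 15 mm above this point, so the carrier must rise 20 mm (its pot meets the prongs at 45 mm) and leave to -x, roughly towards the robot. z up.
- spare_pot: spare sample pot without a bail: plain aluminium cylinder, 44 mm diameter, 45 mm tall, standing on the instrument's base plate between the dial and the pad, on the side nearer the robot; origin at the centre of its foot. Leave it alone.
- bottle: round bottle, 52 mm diameter, 100 mm tall, standing right behind the hook stand; origin under its foot. Leave it alone.
- screwdriver: screwdriver lying flat on the table to the left of the hook stand, as the robot sees it; about 200 mm long, under 40 mm high. Leave it alone.
- tape_roll: roll of tape lying flat, 70 mm diameter, 20 mm high, right of the instrument. Leave it alone.
- jar: small jar, 60 mm diameter, 70 mm tall, beyond the instrument. Leave it alone.
- mug: white mug, 80 mm diameter, 90 mm tall, right of the instrument. Leave it alone.
Not all that is in view belongs to the job. There is more than one size of the carrier; the job needs the larger.

How it is judged:
By the outcome, as a careful person would: the job done as asked, in the order asked, and still so for the second after the job is handed in, with the robot touching nothing.
It also fails if it takes over 58 s, if anything falls off the work surface, if the arm or the gripper's body presses on something with over 40 N, if the wrist force passes 120 N, or if a joint passes its speed limit or range.

## Working session

There is one attempt and no reset: what is moved stays moved. The work goes in short steps, Python scripts to look and compute and a shell command to move; the robot and the scene stay as the last step left them, time stands still between calls to the robot, and variables do not carry over. Pictures are saved under pics/ and viewed, and the job is handed in when it is done.

```bash
ls; mkdir -p pics
cat > h.py <<'E'
import numpy as np, cv2
from station import robot
def K(c):
    h,w=c['color'].shape[:2]; f=h/2/np.tan(np.radians(c['vfov'])/2); return f
def ray(c,u,v):
    f=K(c); d=np.array([(u-c['cx'])/f,(v-c['cy'])/f]); s=d.copy()
    for _ in range(30): s=d/(1+c['k1']*(s@s))
    r=np.array(c['rotation'])@np.array([s[0],-s[1],-1.]); return np.array(c['origin']),r
def onz(c,u,v,z):
    o,r=ray(c,u,v); return o+r*(z-o[2])/r[2]
def proj(c,p):
    q=np.array(c['rotation']).T@(np.array(p)-np.array(c['origin'])); s=np.array([q[0],-q[1]])/-q[2]
    s=s*(1+c['k1']*(s@s)); return s*K(c)+[c['cx'],c['cy']]
def tri(l):
    A=0;b=0
    for c,u,v in l:
        o,r=ray(c,u,v); r=r/np.linalg.norm(r); P=np.eye(3)-np.outer(r,r); A=A+P;b=b+P@o
    return np.linalg.solve(A,b)
import pickle
def snap(n,tag):
    c=robot.read_camera(n); cv2.imwrite(f'pics/{tag}.png',c['color']); pickle.dump(c,open(f'pics/{tag}.pkl','wb')); return c
def load(tag): return pickle.load(open(f'pics/{tag}.pkl','rb'))
E
python3 - <<'E'
from h import *
o=robot.get_obs(); print(o)
for n in ['scene','top','wrist']:
    c=snap(n,n+'0'); print(n,{k:c[k] for k in c if k!='color'})
E
```

```text
pics
{'time_s': 0.0, 'joints': array([ 1.1404862 ,  0.59210857,  0.048269  ,  1.60985381, -0.03329597,
        0.94270949, -0.03372585]), 'joint_vel': array([-0.00093713, -0.00084756,  0.00155729, -0.00069804,  0.00044393,
       -0.00140839,  0.00064615]), 'joint_torque': array([-3.36437097e-04, -5.48702288e+01,  1.54647890e+00, -1.98125410e+01,
        9.42968036e-03,  8.74750345e-03,  1.53062139e-06]), 'eef_pos': array([ 0.23933971, -0.68345787,  0.23013598]), 'tool_rot': array([-3.09157185,  1.56852113,  1.95770909]), 'force': array([-0.46649431,  0.27130901,  0.40989565]), 'wrist_torque': array([ 0.032827  , -0.01694028,  0.03548093]), 'gripper_width': 0.08583886122889418}
scene {'vfov': 54.10659111946643, 'cx': 320.92642277259165, 'cy': 203.6262572796406, 'k1': -0.05127033133698346, 'origin': array([ 1.34758383, -0.39288649,  0.87105735]), 'rotation': array([ 0.86079322, -0.02028073,  1.12345445])}
top {'vfov': 49.51698331599777, 'cx': 319.81468476548406, 'cy': 204.56302045451721, 'k1': -0.08857767740466423, 'origin': array([0.37574812, 0.01287934, 1.3622958 ]), 'rotation': array([ 0.16589199, -0.00998372, -1.58527822])}
wrist {'vfov': 59.82017128233073, 'cx': 324.00062029670573, 'cy': 197.3445459410529, 'k1': 0.016700546044250964, 'origin': array([ 0.30664903, -0.66178266,  0.37295978]), 'rotation': array([-0.28039793,  0.00193215, -1.23339424])}
```

Run:
```python
s=open('h.py').read()
s=s.replace("import pickle\n","import pickle\nfrom scipy.spatial.transform import Rotation as R\n")
s=s.replace("np.array(c['rotation'])","R.from_euler('xyz',c['rotation']).as_matrix()")
open('h.py','w').write(s)
```

```text
(no output)
```

View pics/scene0.png

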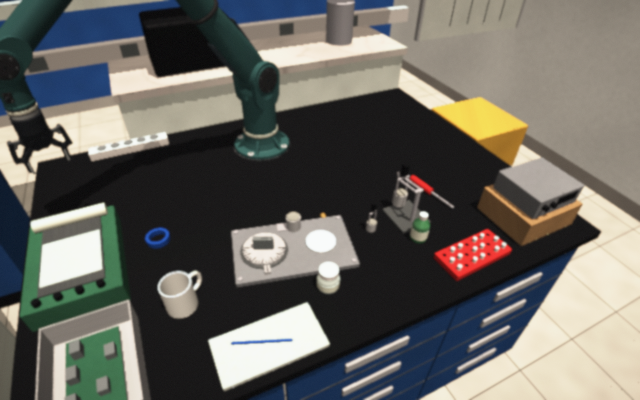

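View pics/top0.png

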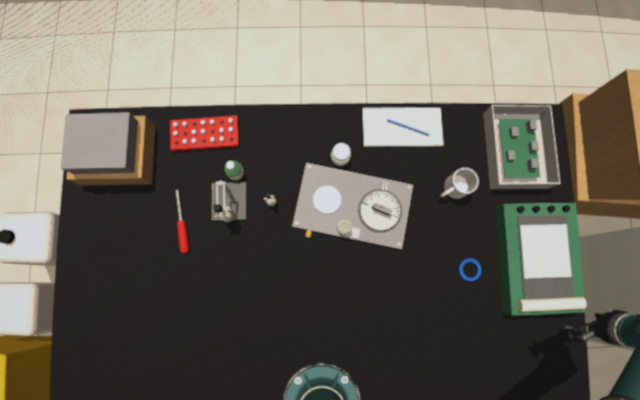

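View pics/wrist0.png

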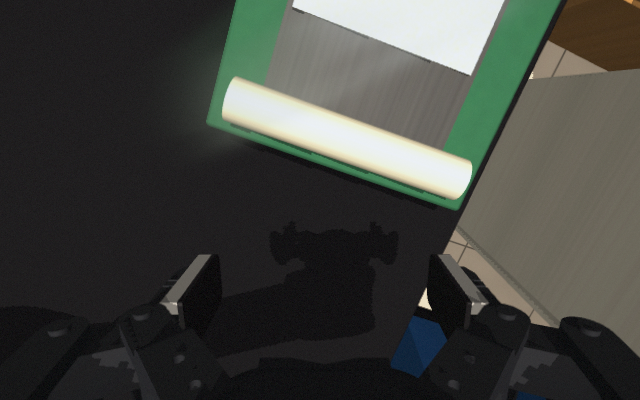

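Run:
```python
from h import *
c=load('top0'); s=load('scene0')
cv2.imwrite('pics/t1.png',cv2.resize(c['color'][150:260,160:425],None,fx=3,fy=3,interpolation=cv2.INTER_CUBIC))
cv2.imwrite('pics/s1.png',cv2.resize(s['color'][155:300,225:465],None,fx=3.3,fy=3.3,interpolation=cv2.INTER_CUBIC))
for n,p,z in [('disc',(381,210),.03),('pad',(327,199),.024),('c1',(308,165),.018),('c2',(412,185),.018),('c3',(293,225),.018),('c4',(402,247),.018),('mug',(462,183),.05)]:
    print(n,onz(c,*p,z).round(3))
```

```text
disc [ 0.579 -0.194  0.03 ]
pad [ 0.617 -0.027  0.024]
c1 [0.729 0.032 0.018]
c2 [ 0.66  -0.299  0.018]
c3 [0.537 0.081 0.018]
c4 [ 0.464 -0.258  0.018]
mug [ 0.658 -0.45   0.05 ]
```

View pics/t1.png

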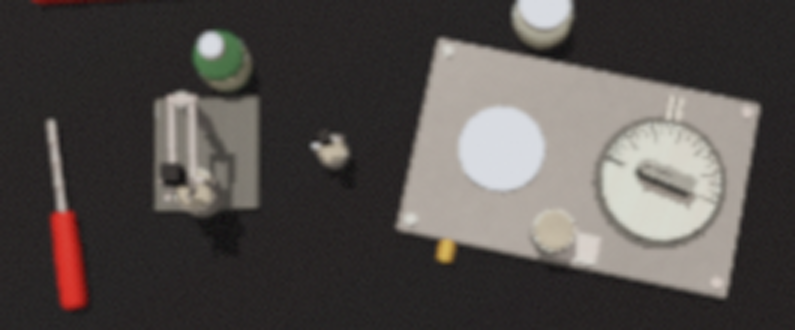

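View pics/s1.png

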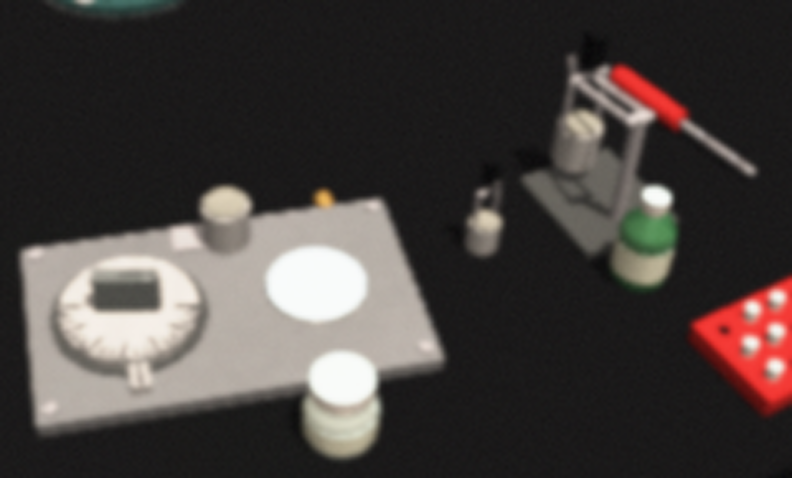

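```bash
cat >> h.py <<'E'
def tool(a,down=(0,0,-1)):
    x=np.array(down,float); z=np.array([np.cos(a),np.sin(a),0]); y=np.cross(z,x); return np.column_stack([x,y,z])
def plan(pos,adeg,near=True):
    o=robot.get_obs(); R0=R.from_euler('xyz',o['tool_rot']).as_matrix(); p0=o['eef_pos']
    best=None
    for k in ([0,180] if near else [0]):
        Rt=tool(np.radians(adeg+k)); rv=R.from_matrix(R0.T@Rt).as_rotvec()
        if best is None or np.linalg.norm(rv)<np.linalg.norm(best): best=rv
    d=R0.T@(np.array(pos)-p0)
    print('d',(d/.2).round(4),'a',(best/np.pi).round(4),'rows',round(np.linalg.norm(d)/.0625,1),round(np.degrees(np.linalg.norm(best))/10.7,1))
    return d,best
def st():
    o=robot.get_obs(); R0=R.from_euler('xyz',o['tool_rot']).as_matrix()
    print('t',round(o['time_s'],2),'p',o['eef_pos'].round(4),'x',R0[:,0].round(3),'jaw',round(np.degrees(np.arctan2(R0[1,2],R0[0,2])),2),'F',o['force'].round(1),'T',o['wrist_torque'].round(2),'w',round(o['gripper_width'],4),'j',o['joints'].round(2))
E
python3 - <<'E'
from h import *
st()
o=robot.get_obs(); R0=R.from_euler('xyz',o['tool_rot']).as_matrix()
c=load('wrist0'); print('cam in tool',(R0.T@(c['origin']-o['eef_pos'])).round(4))
Rc=R.from_euler('xyz',c['rotation']).as_matrix(); print((R0.T@Rc).round(3))
c=load('top0'); s=load('scene0')
print('spare',onz(c,160+553/3,150+230/3,.063), 'small',onz(c,160+332/3,150+150/3,.03))
# carrier block: top px (173,173) ; scene (594,50)
b=(c,160+173/3,150+172/3);b2=(s,225+594/3.3,155+50/3.3)
print('block',tri([b,b2]))
# disc centre & nose dir
d=onz(c,160+660/3,150+180/3,.03); i=onz(c,160+676/3,150+108/3,.03); z=onz(c,160+614/3,150+160/3,.03)
print(d,np.degrees(np.arctan2(*(i-d)[[1,0]])),np.degrees(np.arctan2(*(z-d)[[1,0]])))
plan([0.54,-0.19,0.30],-26)
E
```

```text
t 0.15 p [ 0.2394 -0.6837  0.2304] x [-0.001  0.002 -1.   ] jaw -70.7 F [ 0.2 -0.4 -0.3] T [0.01 0.02 0.05] w 0.0854 j [ 1.14  0.59  0.05  1.61 -0.03  0.94 -0.03]
cam in tool [-0.1426  0.0707  0.0013]
[[ 0.     0.277 -0.961]
 [ 0.001  0.961  0.277]
 [ 1.    -0.001  0.   ]]
spare [ 0.5245693  -0.07619662  0.063     ] small [0.61501134 0.14950637 0.03      ]
block [0.57258015 0.2856182  0.16132811]
[ 0.57901778 -0.19107364  0.03      ] -14.544013300767746 65.3666152051261
d [-0.3451  2.2344 -1.8335] a [-2.483e-01 -5.000e-04 -2.000e-04] rows 9.3 4.2
```

```bash
python3 -m jog '[{"dx":-0.345,"dy":0.95,"dz":-0.78},{"dx":-0.345,"dy":0.95,"dz":-0.78},{"dx":-0.345,"dy":0.95,"dz":-0.78},{"dx":-0.345,"dy":0.95,"dz":-0.78},{"dx":-0.345,"dy":0.95,"dz":-0.78}]' && python3 -m jog '[{"dy":0.95,"dz":-0.78},{"dy":0.95,"dz":-0.78},{"dy":0.95,"dz":-0.78},{"dy":0.95,"dz":-0.78},{"dy":0.95,"dz":-0.78}]'; python3 -c "
from h import *
st();plan([0.54,-0.19,0.30],-26)"
```

```text
t 0.15 p [ 0.2394 -0.6837  0.2304] x [-0.001  0.002 -1.   ] jaw -70.7 F [ 0.2 -0.4 -0.3] T [0.01 0.02 0.05] w 0.0854 j [ 1.14  0.59  0.05  1.61 -0.03  0.94 -0.03]
d [-0.3451  2.2344 -1.8335] a [-2.483e-01 -5.000e-04 -2.000e-04] rows 9.3 4.2invalid input
```

```bash
python3 -m jog '[{"dx":-0.345,"dy":0.95,"dz":-0.78,"ax":0,"ay":0,"az":0,"fingers":0.2},{"dx":-0.345,"dy":0.95,"dz":-0.78,"ax":0,"ay":0,"az":0,"fingers":0.2},{"dx":-0.345,"dy":0.95,"dz":-0.78,"ax":0,"ay":0,"az":0,"fingers":0.2},{"dx":-0.345,"dy":0.95,"dz":-0.78,"ax":0,"ay":0,"az":0,"fingers":0.2},{"dx":-0.345,"dy":0.95,"dz":-0.78,"ax":0,"ay":0,"az":0,"fingers":0.2}]'; python3 -c "
from h import *
st();plan([0.54,-0.19,0.30],-26)"
```

```text
time_s: 0.78
eef_pos: [0.3721, -0.4693, 0.3016]
tool_rot: [1.543, 1.567, 0.319]
force: [0.5, -0.6, -0.0]
gripper_width: 0.0511
t 0.78 p [ 0.3721 -0.4693  0.3016] x [ 0.003  0.001 -1.   ] jaw -70.15 F [ 0.5 -0.6 -0. ] T [ 0.01 -0.01 -0.02] w 0.0511 j [ 0.81  0.36  0.02  1.83 -0.01  0.95 -0.39]
d [ 0.0124  1.2639 -1.0283] a [-0.2453  0.0005 -0.0011] rows 5.2 4.1
```

```bash
python3 -m jog '[{"dx":0.01,"dy":0.95,"dz":-0.77,"ax":-0.24,"ay":0,"az":0,"fingers":0.2},{"dx":0.01,"dy":0.95,"dz":-0.77,"ax":-0.24,"ay":0,"az":0,"fingers":0.2},{"dx":0.01,"dy":0.95,"dz":-0.77,"ax":-0.24,"ay":0,"az":0,"fingers":0.2},{"dx":0.01,"dy":0.95,"dz":-0.77,"ax":-0.24,"ay":0,"az":0,"fingers":0.2},{"dx":0.01,"dy":0.95,"dz":-0.77,"ax":-0.24,"ay":0,"az":0,"fingers":0.2},{"dx":0.01,"dy":0.95,"dz":-0.77,"ax":-0.24,"ay":0,"az":0,"fingers":0.2}]'; python3 -c "
from h import *
st();plan([0.56,-0.19,0.26],-26);c=snap('wrist','w1');print(proj(c,[.579,-.191,.03]))"
```

```text
time_s: 1.52
eef_pos: [0.495, -0.2674, 0.2978]
tool_rot: [-2.243, 1.569, -2.724]
force: [0.2, -0.7, 0.9]
gripper_width: 0.0511
t 1.52 p [ 0.495  -0.2674  0.2978] x [-0.001 -0.001 -1.   ] jaw -27.6 F [ 0.2 -0.7  0.9] T [ 0.   -0.   -0.01] w 0.0511 j [ 0.58  0.32 -0.22  1.9   0.09  0.93 -0.16]
d [0.1886 0.4935 0.1088] a [-0.0089 -0.0003  0.0004] rows 1.7 0.2
[358.42851275  61.76567164]
```

View pics/w1.png

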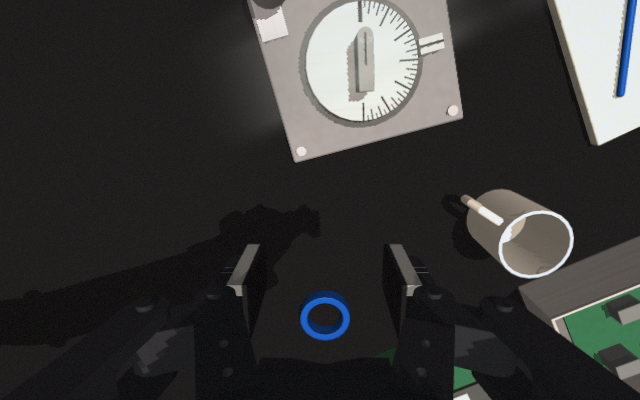

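```bash
python3 -m jog '[{"dx":0.15,"dy":0.28,"dz":0.09,"ax":-0.01,"ay":0,"az":0,"fingers":0.0},{"dx":0.15,"dy":0.28,"dz":0.09,"ax":-0.01,"ay":0,"az":0,"fingers":0.0},{"dx":0.15,"dy":0.28,"dz":0.09,"ax":-0.01,"ay":0,"az":0,"fingers":0.0}]'; python3 -c "
from h import *
st();plan([0.56,-0.19,0.26],-26);c=snap('wrist','w2');print(proj(c,[.579,-.191,.03]))"
```

```text
time_s: 1.95
eef_pos: [0.5367, -0.2263, 0.2677]
tool_rot: [-2.403, 1.569, -2.854]
force: [0.3, 0.1, 0.7]
gripper_width: 0.0428
t 1.95 p [ 0.5367 -0.2263  0.2677] x [-0.002 -0.001 -1.   ] jaw -25.83 F [0.3 0.1 0.7] T [-0.03 -0.   -0.02] w 0.0428 j [ 0.5   0.38 -0.23  1.89  0.11  0.88 -0.24]
d [0.0383 0.2143 0.0258] a [ 0.0009 -0.0004  0.0004] rows 0.7 0.0
[344.28545754 115.72668637]
```

View pics/w2.png

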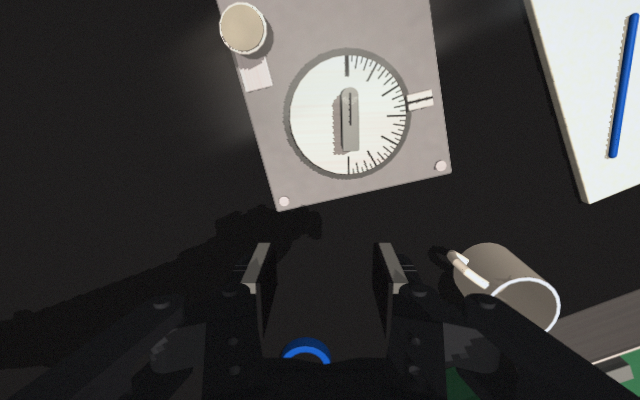

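```bash
cat >> h.py <<'E'
from scipy.optimize import least_squares
def dial(c,guess=(.579,-.191),out=None):
    f=3; g=np.array(guess); col=c['color']; gr=cv2.cvtColor(col,cv2.COLOR_BGR2GRAY)
    p=proj(c,[g[0],g[1],.03]); u,v=p.round().astype(int)
    m=(gr>170).astype(np.uint8); m=cv2.morphologyEx(m,cv2.MORPH_CLOSE,np.ones((5,5)))
    cs,_=cv2.findContours(m,cv2.RETR_EXTERNAL,cv2.CHAIN_APPROX_NONE)
    k=min([q for q in cs if cv2.contourArea(q)>2000],key=lambda q:np.linalg.norm(q.reshape(-1,2).mean(0)-p))
    P=np.array([onz(c,a,b,.03)[:2] for a,b in cv2.convexHull(k).reshape(-1,2)])
    s=least_squares(lambda x:np.hypot(*(P-x[:2]).T)-x[2],[*g,.062],loss='soft_l1',f_scale=.001).x
    # polar profile
    th=np.radians(np.arange(-180,180,.25)); prof={}
    for r in (.048,.051,.054,.057,.0595,.065,.069,.073):
        q=np.array([proj(c,[s[0]+r*np.cos(t),s[1]+r*np.sin(t),.03]) for t in th]).astype(np.float32)
        prof[r]=cv2.remap(gr,q[:,0].reshape(-1,1),q[:,1].reshape(-1,1),cv2.INTER_LINEAR).ravel()
    return s,np.degrees(th),prof
E
python3 - <<'E'
from h import *
c=load('w2'); s,th,pr=dial(c); print(s.round(4))
from scipy.signal import find_peaks
for r in pr:
    y=255-pr[r].astype(float); pk,pp=find_peaks(y,prominence=30); w=__import__('scipy.signal',fromlist=['x']).peak_widths(y,pk)[0]/4
    print(r,[(float(th[i]),round(float(a)),round(float(q),1)) for i,a,q in zip(pk,pp['prominences'],w)])
x0,y0=270,40;cv2.imwrite('pics/w2z.png',cv2.resize(c['color'][y0:y0+145,x0:x0+175],None,fx=4,fy=4,interpolation=cv2.INTER_CUBIC))
E
```

```text
[ 0.5821 -0.1938  0.062 ]
0.048 [(-114.75000000000001, 158, 2.1), (-84.5, 124, 2.7), (-54.5, 123, 2.6), (-23.5, 134, 2.5), (6.25, 115, 2.6), (37.25, 105, 2.4), (67.0, 138, 4.8)]
0.051 [(-114.75000000000001, 160, 1.9), (-104.75, 110, 1.9), (-94.5, 113, 1.8), (-84.75, 130, 2.2), (-74.5, 106, 1.9), (-64.5, 109, 1.9), (-54.5, 148, 2.0), (-44.0, 110, 1.9), (-34.25, 123, 1.6), (-23.75, 143, 2.2), (-14.250000000000002, 89, 2.3), (-3.7499999999999996, 115, 2.0), (6.5, 143, 2.0), (16.5, 92, 1.9), (26.5, 84, 2.0), (36.75, 93, 2.7), (46.5, 70, 2.0), (57.25, 89, 2.0), (66.75, 141, 4.4)]
0.054 [(-114.75000000000001, 134, 1.9), (-104.0, 84, 2.2), (-94.25, 102, 2.7), (-84.75, 120, 2.4), (-74.5, 91, 2.1), (-64.5, 101, 2.1), (-54.25, 142, 2.2), (-44.25, 122, 1.7), (-33.75, 96, 2.1), (-23.75, 152, 1.9), (-14.0, 117, 1.7), (-3.7499999999999996, 114, 1.6), (6.5, 115, 2.4), (16.5, 90, 2.2), (26.5, 82, 2.0), (37.0, 109, 2.0), (46.5, 76, 1.9), (56.75, 76, 1.8), (67.25, 145, 4.3)]
0.057 [(-114.75000000000001, 120, 2.0), (-109.25, 63, 1.9), (-104.5, 98, 1.8), (-99.0, 53, 2.2), (-94.25, 116, 1.7), (-89.5, 86,
[... 846 characters left out ...]
-69.5, 72, 1.7), (-64.25, 92, 1.8), (-59.5, 81, 1.7), (-54.5, 121, 2.1), (-49.0, 88, 1.7), (-44.5, 100, 1.9), (-39.25, 98, 1.3), (-34.0, 121, 1.7), (-29.000000000000004, 95, 1.3), (-24.000000000000004, 160, 1.6), (-19.0, 88, 1.3), (-14.0, 110, 1.6), (-9.0, 83, 1.5), (-3.7499999999999996, 112, 1.6), (1.5000000000000002, 66, 1.5), (6.5, 115, 2.1), (11.5, 68, 1.6), (16.5, 84, 1.7), (21.75, 70, 1.8), (26.75, 75, 1.8), (31.750000000000004, 65, 1.6), (36.75, 102, 2.0), (41.75, 57, 1.9), (46.5, 71, 1.9), (51.5, 64, 1.7), (56.5, 74, 1.8), (62.24999999999999, 48, 1.8), (66.75, 141, 3.7)]
0.065 [(-12.5, 151, 2.5)]
0.069 [(-163.5, 37, 1.9), (-20.0, 42, 1.2), (-13.0, 144, 2.0)]
0.073 [(-13.0, 149, 2.3)]
```

View pics/w2z.png

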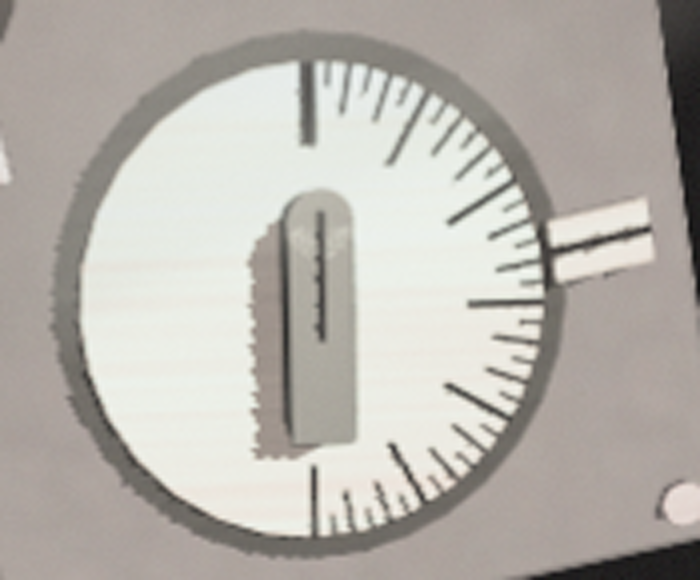

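```bash
python3 -c "
from h import *
plan([0.582,-0.194,0.12],-23.8)"
```

```text
d [0.7404 0.2486 0.1329] a [-0.0116 -0.0002  0.0004] rows 2.5 0.2
```

```bash
python3 -m jog '[{"dx":0.4,"dy":0.249,"dz":0.133,"ax":-0.012,"ay":0,"az":0,"fingers":0.0},{"dx":0.74,"dy":0.249,"dz":0.133,"ax":-0.012,"ay":0,"az":0,"fingers":0.0},{"dx":0.74,"dy":0.249,"dz":0.133,"ax":-0.012,"ay":0,"az":0,"fingers":0.0},{"dx":0.74,"dy":0.249,"dz":0.133,"ax":-0.012,"ay":0,"az":0,"fingers":0.0},{"dx":0.74,"dy":0.249,"dz":0.133,"ax":-0.012,"ay":0,"az":0,"fingers":0.0}]'; python3 -c "
from h import *
st();plan([0.582,-0.194,0.038],-23.8);c=snap('wrist','w3')"
```

```text
time_s: 2.62
eef_pos: [0.5836, -0.1934, 0.1219]
tool_rot: [-0.283, 1.568, -0.696]
force: [1.2, -0.2, 1.0]
gripper_width: 0.0427
t 2.62 p [ 0.5836 -0.1934  0.1219] x [ 0.002 -0.002 -1.   ] jaw -23.68 F [ 1.2 -0.2  1. ] T [ 0.01 -0.04 -0.02] w 0.0427 j [ 0.39  0.6  -0.2   1.94  0.2   0.62 -0.35]
d [ 0.4196 -0.0057 -0.0071] a [0.0007 0.0008 0.0002] rows 1.3 0.0
```

View pics/w3.png

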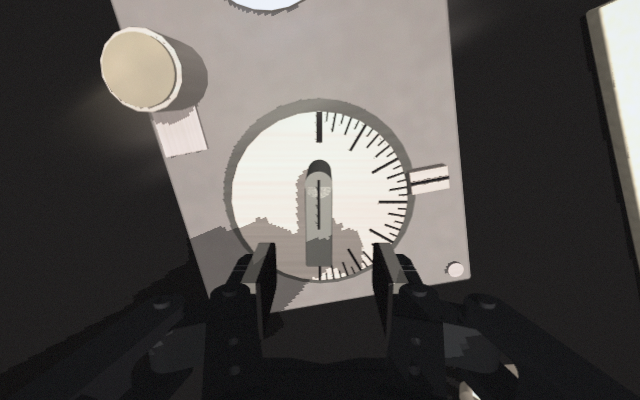

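```bash
python3 -m jog '[{"dx":0.2,"dy":-0.006,"dz":-0.007,"ax":0,"ay":0,"az":0,"fingers":0.0},{"dx":0.415,"dy":-0.006,"dz":-0.007,"ax":0,"ay":0,"az":0,"fingers":0.0},{"dx":0.415,"dy":-0.006,"dz":-0.007,"ax":0,"ay":0,"az":0,"fingers":0.0},{"dx":0.415,"dy":-0.006,"dz":-0.007,"ax":0,"ay":0,"az":0,"fingers":-1},{"dx":0.415,"dy":-0.006,"dz":-0.007,"ax":0,"ay":0,"az":0,"fingers":-1},{"dx":0.415,"dy":-0.006,"dz":-0.007,"ax":0,"ay":0,"az":0,"fingers":-1},{"dx":0.415,"dy":-0.006,"dz":-0.007,"ax":0,"ay":0,"az":0,"fingers":-1},{"dx":0.415,"dy":-0.006,"dz":-0.007,"ax":0,"ay":0,"az":0,"fingers":-1}]'; python3 -c "
from h import *
st()"
```

```text
time_s: 3.68
eef_pos: [0.5808, -0.1918, 0.0398]
tool_rot: [-2.319, 1.57, -2.73]
force: [-3.6, 1.8, 5.8]
gripper_width: 0.0154
t 3.67 p [ 0.5808 -0.1918  0.0398] x [-0.001 -0.    -1.   ] jaw -23.58 F [-3.6  1.8  5.8] T [ 0.34  0.83 -0.09] w 0.0154 j [ 0.36  0.72 -0.16  1.97  0.24  0.47 -0.39]
```

```bash
python3 -m jog '[{"dx":0,"dy":0,"dz":0,"ax":0.036,"ay":0,"az":0,"fingers":-1},{"dx":0,"dy":0,"dz":0,"ax":0.072,"ay":0,"az":0,"fingers":-1},{"dx":0,"dy":0,"dz":0,"ax":0.108,"ay":0,"az":0,"fingers":-1},{"dx":0,"dy":0,"dz":0,"ax":0.144,"ay":0,"az":0,"fingers":-1},{"dx":0,"dy":0,"dz":0,"ax":0.18,"ay":0,"az":0,"fingers":-1},{"dx":0,"dy":0,"dz":0,"ax":0.217,"ay":0,"az":0,"fingers":-1},{"dx":0,"dy":0,"dz":0,"ax":0.217,"ay":0,"az":0,"fingers":-1},{"dx":0,"dy":0,"dz":0,"ax":0.217,"ay":0,"az":0,"fingers":-1},{"dx":0,"dy":0,"dz":0,"ax":0.217,"ay":0,"az":0,"fingers":-1}]'; python3 -c "
from h import *
st(); c=snap('wrist','w4')"
```

```text
time_s: 4.8
eef_pos: [0.5811, -0.192, 0.0398]
tool_rot: [1.837, 1.571, 0.744]
force: [-3.5, 1.1, 6.7]
gripper_width: 0.0151
t 4.8 p [ 0.5811 -0.192   0.0398] x [ 0.  0. -1.] jaw -62.62 F [-3.5  1.1  6.7] T [ 0.17  0.78 -0.06] w 0.0151 j [ 0.24  0.71  0.    1.98 -0.01  0.45 -0.84]
```

View pics/w4.png

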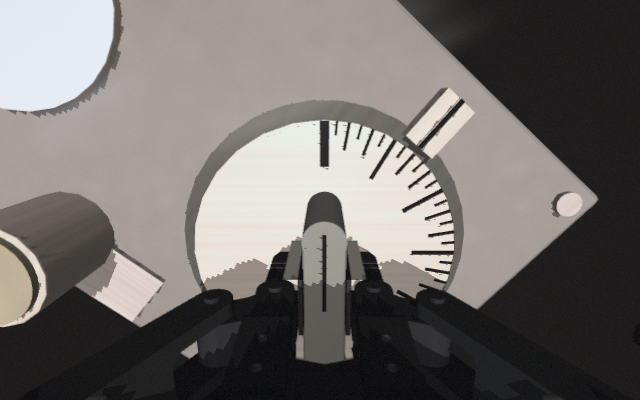

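```bash
cat >> h.py <<'E'
def marks(c,guess=(.582,-.193),out=None,cen=None):
    from scipy.signal import find_peaks,peak_widths
    gr=cv2.cvtColor(c['color'],cv2.COLOR_BGR2GRAY); s,th,pr=dial(c,guess); print('c',s.round(4))
    for r in (.0575,.0595,.0655,.069,.073):
        if cen is not None: s=np.array([*cen,.062])
        q=np.array([proj(c,[s[0]+r*np.cos(t),s[1]+r*np.sin(t),.03]) for t in np.radians(th)]).astype(np.float32)
        y=255.-cv2.remap(gr,q[:,0].reshape(-1,1),q[:,1].reshape(-1,1),cv2.INTER_LINEAR).ravel()
        pk,pp=find_peaks(y,prominence=40); w=peak_widths(y,pk,rel_height=.6); m=(w[2]+w[3])/2/4-180
        print(r,[(round(float(a),1),round(float(b)/4,1)) for a,b in zip(m,w[0]) if -60<a<110])
E
python3 - <<'E'
from h import *
c=load('w4'); marks(c); marks(c,cen=(.582,-.194))
cv2.imwrite('pics/w4z.png',cv2.resize(c['color'][70:300,300:490],None,fx=2.5,fy=2.5,interpolation=cv2.INTER_CUBIC))
E
```

```text
c [ 0.5815 -0.1935  0.0615]
0.0575 [(-58.0, 1.4), (-53.0, 1.6), (-48.0, 1.4), (-43.0, 1.6), (-38.1, 1.4), (-33.0, 1.9), (-27.9, 1.5), (-22.9, 1.7), (-17.9, 1.3), (-12.9, 1.5), (-7.8, 1.3), (-2.8, 1.9), (2.2, 1.1), (7.3, 1.3), (12.3, 1.1), (17.5, 1.7), (22.4, 1.1), (27.4, 4.1), (27.4, 4.1)]
0.0595 [(-58.0, 1.4), (-53.0, 1.6), (-48.0, 1.4), (-43.0, 1.5), (-38.0, 1.4), (-32.9, 2.1), (-32.9, 2.1), (-27.9, 1.2), (-22.9, 1.5), (-17.9, 1.1), (-12.9, 1.7), (-7.8, 1.1), (-2.8, 1.9), (2.2, 1.1), (7.2, 1.3), (12.3, 1.0), (17.3, 1.4), (22.6, 1.3), (27.4, 3.9)]
0.0655 [(-39.6, 40.4), (-12.7, 2.7), (-12.7, 2.7), (17.9, 46.2)]
0.069 [(-12.6, 2.1), (-4.6, 1.9)]
0.073 [(-12.6, 2.2), (-5.1, 1.9)]
c [ 0.5815 -0.1935  0.0615]
0.0575 [(-58.1, 1.3), (-53.0, 1.7), (-48.0, 1.4), (-43.0, 1.6), (-37.8, 1.4), (-32.7, 2.1), (-27.9, 1.6), (-22.6, 1.6), (-17.6, 1.2), (-12.4, 1.5), (-7.3, 1.4), (-2.3, 2.0), (2.6, 1.4), (7.9, 1.4), (12.8, 1.1), (18.0, 1.3), (23.0, 1.1), (28.0, 4.1)]
0.0595 [(-58.1, 1.4), (-53.1, 1.6), (-48.1, 1.4), (-42.9, 1.6), (-37.8, 1.4), (-32.8, 2.0), (-27.7, 1.3), (-22.7, 1.7), (-17.5, 1.1), (-12.4, 1.6), (-7.3, 1.4), (-2.3, 1.8), (2.7, 1.5), (7.8, 1.2), (12.8, 1.1), (17.9, 1.3), (23.3, 1.6), (28.0, 3.9), (32.2, 1.1)]
0.0655 [(-36.3, 34.3), (-36.3, 34.3), (-12.3, 2.5), (18.3, 46.3)]
0.069 [(-12.3, 2.0), (-4.3, 1.8), (33.2, 50.8)]
0.073 [(-12.3, 2.5), (-4.7, 1.8), (-4.7, 1.8)]
```

View pics/w4z.png

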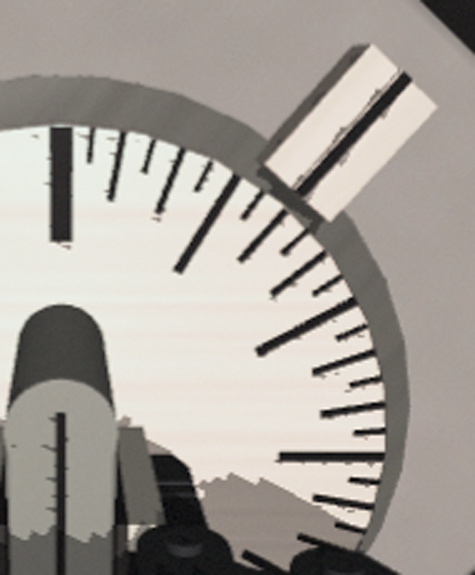

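```bash
python3 -m jog '[{"dx":0,"dy":0,"dz":0,"ax":0,"ay":0,"az":0,"fingers":0},{"dx":0,"dy":0,"dz":0,"ax":0,"ay":0,"az":0,"fingers":0},{"dx":0,"dy":0,"dz":0,"ax":0,"ay":0,"az":0,"fingers":0},{"dx":0,"dy":0,"dz":0,"ax":0,"ay":0,"az":0,"fingers":0},{"dx":-0.2,"dy":0,"dz":0,"ax":0,"ay":0,"az":0,"fingers":0},{"dx":-0.5,"dy":0,"dz":0,"ax":0,"ay":0,"az":0,"fingers":0},{"dx":-0.8,"dy":0,"dz":0,"ax":0,"ay":0,"az":0,"fingers":0},{"dx":-1,"dy":-0.2,"dz":0,"ax":0,"ay":0,"az":0,"fingers":0},{"dx":-1,"dy":-0.3,"dz":0,"ax":0,"ay":0,"az":0,"fingers":0},{"dx":-1,"dy":-0.3,"dz":0,"ax":0,"ay":0,"az":0,"fingers":0}]'
python3 - <<'E'
from h import *
st(); c=snap('wrist','w5'); t=snap('top','t5'); marks(c)
b=(t['color'],)
cv2.imwrite('pics/t5z.png',cv2.resize(t['color'][150:260,170:310],None,fx=5,fy=5,interpolation=cv2.INTER_CUBIC))
s=snap('scene','s5');cv2.imwrite('pics/s5z.png',cv2.resize(s['color'][155:260,350:465],None,fx=5,fy=5,interpolation=cv2.INTER_CUBIC))
E
```

```text
time_s: 6.1
eef_pos: [0.5259, -0.2204, 0.2366]
tool_rot: [-2.134, 1.569, 3.054]
force: [0.1, 0.3, 0.2]
gripper_width: 0.0429
t 6.1 p [ 0.5259 -0.2204  0.2366] x [-0.002  0.    -1.   ] jaw -62.76 F [0.1 0.3 0.2] T [ 0.03 -0.02  0.01] w 0.0429 j [ 0.3   0.39  0.02  1.96 -0.01  0.8  -0.77]
c [ 0.5805 -0.1683  0.1395]
0.0575 [(-28.2, 2.5), (-18.3, 2.1), (-12.7, 2.1), (-7.4, 2.0)]
0.0595 [(-52.5, 2.1), (-27.3, 2.5), (-17.3, 2.3), (-12.0, 2.0)]
0.0655 [(-50.7, 2.1), (-42.8, 1.9), (-34.1, 2.0), (-29.7, 1.9), (-24.9, 2.2), (-20.0, 1.7)]
0.069 [(-49.8, 1.9), (-41.9, 2.0), (-37.4, 1.6), (-33.0, 1.8), (-28.5, 1.4), (57.6, 166.0)]
0.073 [(-56.7, 1.6), (-48.9, 1.9), (-44.8, 1.6), (-40.7, 1.7), (-25.3, 17.2), (-25.3, 17.2)]
```

View pics/w5.png

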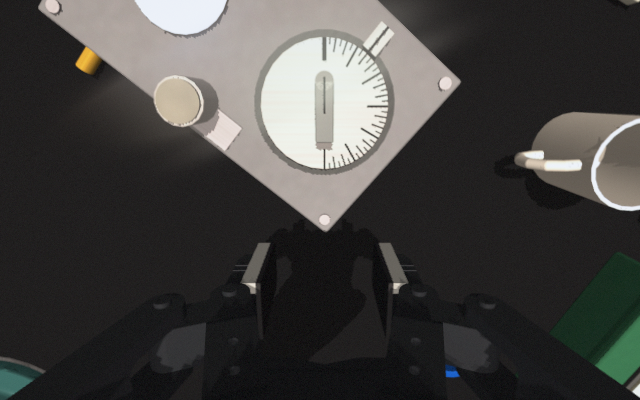

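View pics/t5z.png

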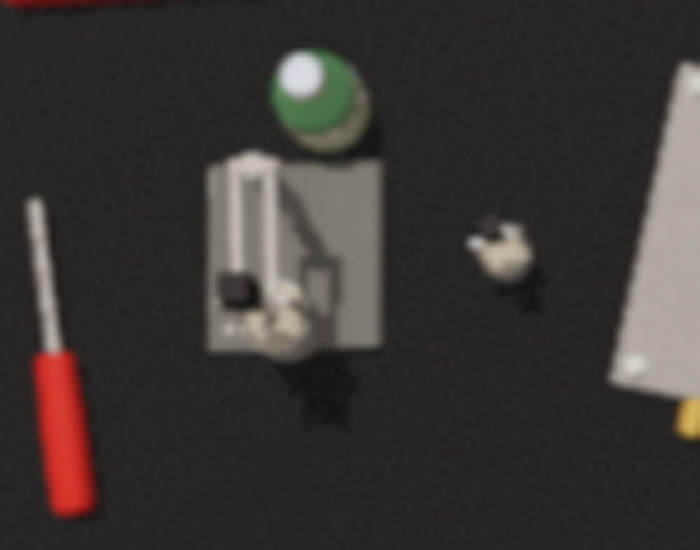

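View pics/s5z.png

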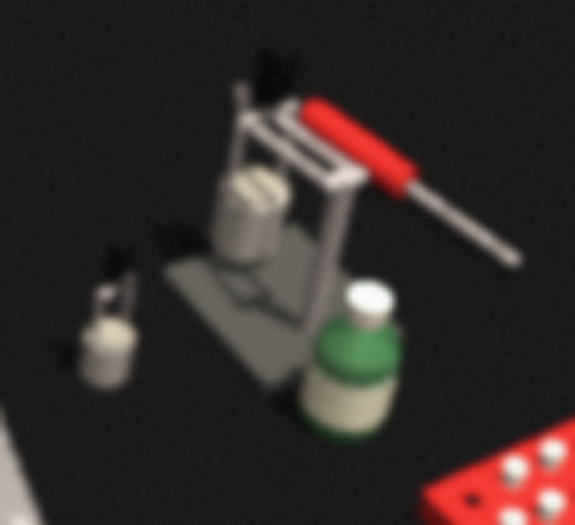

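Run:
```python
from h import *
c=load('w5'); 
for ce in [(.5818,-.1937),(.5812,-.1930)]: marks(c,cen=ce)
cv2.imwrite('pics/w5z.png',cv2.resize(c['color'][20:180,250:405],None,fx=3.7,fy=3.7,interpolation=cv2.INTER_CUBIC))
```

```text
c [ 0.5805 -0.1683  0.1395]
0.0575 [(-57.8, 2.1), (-52.6, 1.8), (-47.6, 2.0), (-42.5, 2.1), (-37.4, 1.9), (-32.4, 2.2), (-27.4, 2.2), (-22.3, 2.0), (-17.3, 2.0), (-12.3, 2.0), (-7.3, 2.1), (-2.2, 2.0), (2.8, 1.9), (7.9, 1.8), (12.9, 1.7), (17.9, 2.2), (22.8, 1.9), (27.9, 4.1)]
0.0595 [(-57.8, 2.1), (-52.5, 2.0), (-47.6, 1.9), (-42.4, 2.1), (-37.6, 2.2), (-32.4, 2.2), (-27.3, 1.8), (-22.4, 2.1), (-17.2, 1.8), (-12.3, 2.0), (-7.3, 1.8), (-2.2, 2.0), (2.8, 1.8), (7.9, 1.8), (12.9, 2.0), (18.0, 1.9), (23.0, 1.9), (27.9, 3.9)]
0.0655 [(-12.4, 2.8)]
0.069 [(-20.0, 1.6), (-12.3, 2.2)]
0.073 [(-12.4, 2.3)]
c [ 0.5805 -0.1683  0.1395]
0.0575 [(-57.6, 2.0), (-52.6, 2.0), (-47.6, 1.8), (-42.5, 2.1), (-37.6, 2.0), (-32.7, 2.5), (-27.7, 1.7), (-22.7, 2.2), (-17.8, 2.0), (-12.7, 2.0), (-7.9, 1.8), (-2.9, 2.3), (2.1, 1.7), (7.1, 1.7), (12.1, 1.8), (17.1, 2.2), (22.0, 1.8), (27.1, 4.0)]
0.0595 [(-57.6, 2.0), (-52.5, 1.8), (-47.6, 2.1), (-42.5, 1.9), (-37.6, 2.0), (-32.6, 2.3), (-27.7, 2.0), (-22.7, 1.9), (-17.8, 1.9), (-12.8, 2.2), (-7.9, 1.9), (-2.8, 2.2), (2.1, 1.7), (7.2, 2.0), (12.0, 2.1), (17.1, 1.8), (22.1, 1.9), (27.0, 4.0)]
0.0655 [(-13.0, 3.0)]
0.069 [(-12.7, 2.2)]
0.073 [(-12.7, 2.1)]
```

View pics/w5z.png

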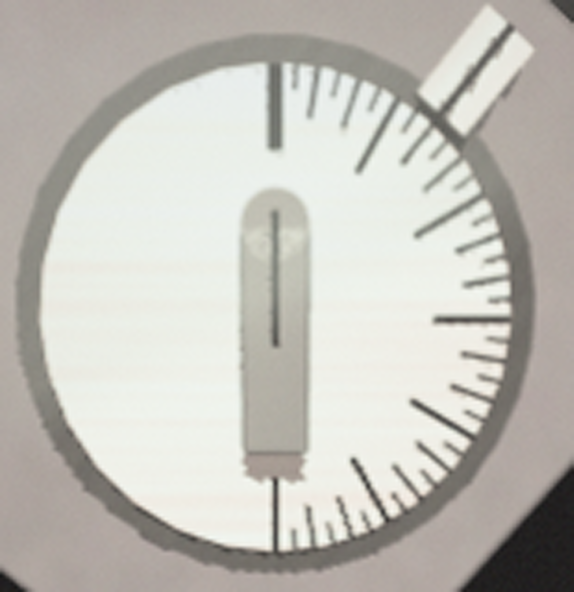

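```bash
python3 -c "
from h import *
plan([0.49,0.285,0.27],-90)"
```

```text
d [-0.167   0.9904 -2.3218] a [ 0.1527 -0.0006  0.0004] rows 8.1 2.6
```

```bash
python3 -m jog '[{"dx":-0.16,"dy":0.40,"dz":-0.95,"ax":0,"ay":0,"az":0,"fingers":0.2},{"dx":-0.16,"dy":0.40,"dz":-0.95,"ax":0,"ay":0,"az":0,"fingers":0.2},{"dx":-0.16,"dy":0.40,"dz":-0.95,"ax":0,"ay":0,"az":0,"fingers":0.2},{"dx":-0.16,"dy":0.40,"dz":-0.95,"ax":0,"ay":0,"az":0,"fingers":0.2},{"dx":-0.16,"dy":0.40,"dz":-0.95,"ax":0,"ay":0,"az":0,"fingers":0.2}]'; python3 -c "
from h import *
st();plan([0.49,0.285,0.27],-90)"
```

```text
time_s: 6.88
eef_pos: [0.5122, -0.0107, 0.2686]
tool_rot: [-2.953, 1.57, 2.244]
force: [-0.1, 0.3, -0.0]
gripper_width: 0.0515
t 6.88 p [ 0.5122 -0.0107  0.2686] x [-0.001  0.001 -1.   ] jaw -62.23 F [-0.1  0.3 -0. ] T [-0.05 -0.01 -0.05] w 0.0515 j [-0.03  0.28 -0.04  2.04  0.01  0.82 -1.17]
d [-0.0055  0.591  -1.36  ] a [ 0.1543 -0.0004  0.0002] rows 4.7 2.6
```

```bash
python3 -m jog '[{"dx":-0.01,"dy":0.40,"dz":-0.95,"ax":0.154,"ay":0,"az":0,"fingers":0.2},{"dx":-0.01,"dy":0.40,"dz":-0.95,"ax":0.154,"ay":0,"az":0,"fingers":0.2},{"dx":-0.01,"dy":0.40,"dz":-0.95,"ax":0.154,"ay":0,"az":0,"fingers":0.2},{"dx":-0.01,"dy":0.40,"dz":-0.95,"ax":0.154,"ay":0,"az":0,"fingers":0.2},{"dx":-0.01,"dy":0.40,"dz":-0.95,"ax":0.154,"ay":0,"az":0,"fingers":0.2}]'; python3 -c "
from h import *
st();plan([0.49,0.285,0.27],-90)"
```

```text
time_s: 7.5
eef_pos: [0.4955, 0.1935, 0.2703]
tool_rot: [-1.687, 1.57, 3.024]
force: [-0.1, -0.3, -0.6]
gripper_width: 0.0517
t 7.5 p [0.4955 0.1935 0.2703] x [-0.001  0.    -1.   ] jaw -90.08 F [-0.1 -0.3 -0.6] T [-0.01  0.   -0.04] w 0.0517 j [-0.44  0.3  -0.02  2.    0.01  0.84 -2.04]
d [ 0.0018 -0.0283 -0.4574] a [-0.0005 -0.      0.0003] rows 1.5 0.0
```

```bash
python3 -m jog '[{"dx":0,"dy":-0.03,"dz":-0.45,"ax":0,"ay":0,"az":0,"fingers":0.2},{"dx":0,"dy":-0.03,"dz":-0.45,"ax":0,"ay":0,"az":0,"fingers":0.2},{"dx":0,"dy":-0.03,"dz":-0.45,"ax":0,"ay":0,"az":0,"fingers":0.2}]'; python3 -c "
from h import *
st();c=snap('wrist','w6');print(proj(c,[.5726,.2856,.183]))"
```

```text
time_s: 7.88
eef_pos: [0.4904, 0.2817, 0.2705]
tool_rot: [-0.844, 1.57, -2.419]
force: [0.2, -1.1, 0.2]
gripper_width: 0.051
t 7.88 p [0.4904 0.2817 0.2705] x [-0.001 -0.001 -1.   ] jaw -90.25 F [ 0.2 -1.1  0.2] T [-0.04  0.05  0.01] w 0.051 j [-0.57  0.35 -0.04  1.93  0.02  0.86 -2.2 ]
[315.17225239  78.69919603]
```

View pics/w6.png

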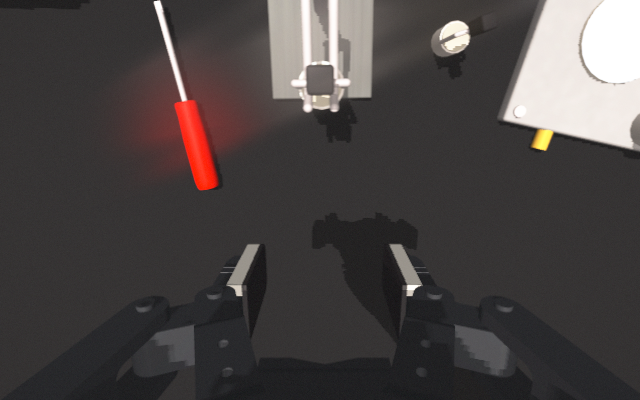

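Run:
```python
from h import *
c=load('w6')
cv2.imwrite('pics/w6z.png',cv2.resize(c['color'][0:130,255:390],None,fx=4.5,fy=4.5,interpolation=cv2.INTER_CUBIC))
```

```text
(no output)
```

View pics/w6z.png

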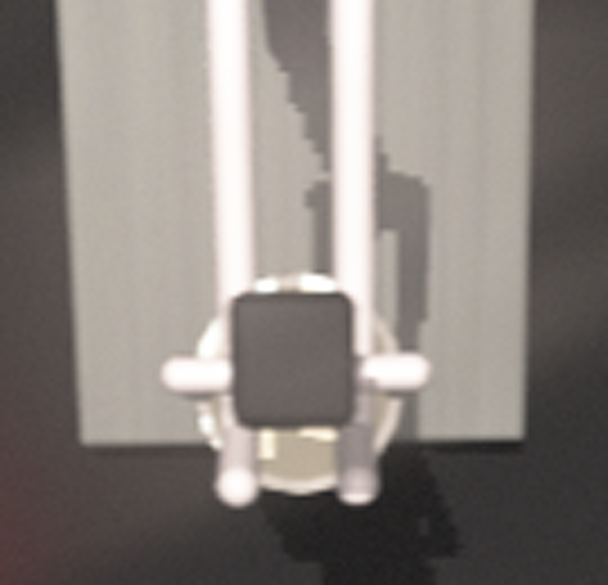

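Run:
```python
from h import *
c=load('w6'); t=load('t5')
g=lambda u,v,z:onz(c,255+u/4.5-.4,v/4.5-.4,z).round(4)
print('bar',g(165,373,.131),g(430,372,.131),g(297.5,372.5,.131))
print('tips',g(237,487,.146),g(358,487,.146))
for z in(.183,.141): print('blk',z,g(236,293,z),g(352,293,z),g(236,425,z),g(352,425,z))
print('post prongs',g(230,20,.131),g(352,20,.131),'cam',c['origin'])
print('base',g(80,443,.0),g(525,440,.0))
print('tri',tri([(c,320,79.5),(t,217.4,208)]))
```

```text
bar [0.5724 0.3052 0.131 ] [0.5724 0.2599 0.131 ] [0.5724 0.2826 0.131 ]
tips [0.5539 0.2926 0.146 ] [0.5538 0.2726 0.146 ]
blk 0.183 [0.5808 0.2905 0.183 ] [0.5807 0.2746 0.183 ] [0.5634 0.2909 0.183 ] [0.5634 0.2745 0.183 ]
blk 0.141 [0.5843 0.2924 0.141 ] [0.5842 0.2735 0.141 ] [0.5638 0.2928 0.141 ] [0.5637 0.2735 0.141 ]
post prongs [0.6261 0.2931 0.131 ] [0.626  0.2734 0.131 ] cam [0.56166495 0.28029221 0.4131636 ]
base [0.5606 0.3389 0.    ] [0.5609 0.2261 0.    ]
tri [0.57111191 0.28362645 0.16815567]
```

```bash
python3 -c "
from h import *
plan([0.572,0.2827,0.147],-90)"
```

```text
d [ 0.6169  0.4071 -0.0202] a [-0.0023  0.0007  0.0003] rows 2.4 0.0
```

```bash
python3 -m jog '[{"dx":0,"dy":0.25,"dz":-0.02,"ax":-0.001,"ay":0,"az":0,"fingers":0.2},{"dx":0.05,"dy":0.407,"dz":-0.02,"ax":-0.001,"ay":0,"az":0,"fingers":0.2},{"dx":0.1,"dy":0.407,"dz":-0.02,"ax":-0.001,"ay":0,"az":0,"fingers":0.2},{"dx":0.1,"dy":0.407,"dz":-0.02,"ax":-0.001,"ay":0,"az":0,"fingers":0.2}]'; python3 -c "
from h import *
st();plan([0.572,0.2827,0.147],-90);snap('wrist','w7')"
```

```text
time_s: 8.43
eef_pos: [0.5703, 0.2819, 0.2496]
tool_rot: [-0.891, 1.566, -2.467]
force: [0.3, 0.4, -0.0]
gripper_width: 0.0513
t 8.43 p [0.5703 0.2819 0.2496] x [-0.004 -0.003 -1.   ] jaw -90.31 F [ 0.3  0.4 -0. ] T [ 0.02  0.03 -0.01] w 0.0513 j [-0.51  0.46 -0.03  1.8   0.02  0.89 -2.12]
d [ 0.5131  0.0105 -0.0056] a [-0.0017  0.001   0.0012] rows 1.6 0.0
```

View pics/w7.png

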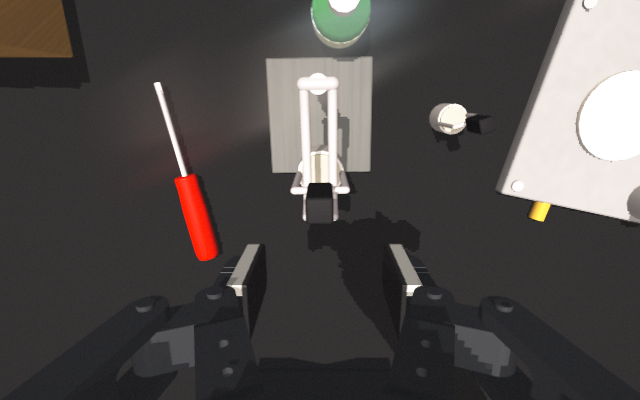

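Run:
```python
from h import *
c=load('w7');print(c['origin'])
gr=cv2.cvtColor(c['color'],cv2.COLOR_BGR2GRAY)
cv2.imwrite('pics/w7z.png',cv2.resize(c['color'][150:240,270:370],None,fx=6,fy=6,interpolation=cv2.INTER_CUBIC))
```

```text
[0.64195876 0.28077997 0.39212335]
```

View pics/w7z.png

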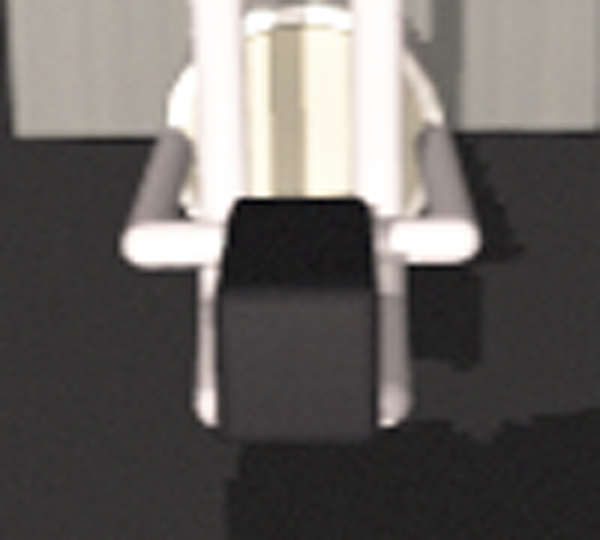

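Run:
```python
from h import *
c=load('w7')
print(onz(c,319.1,210.4,.183),onz(c,319.7,190.2,.131)); 
d=load('w6'); print(tri([(c,319.7,190.2),(d,320.7,82.4)]))
```

```text
[0.57233876 0.2835643  0.183     ] [0.5715694  0.28364234 0.131     ]
[0.57227105 0.28308327 0.13361682]
```

```bash
python3 -m jog '[{"dx":0.2,"dy":0.01,"dz":-0.009,"ax":-0.002,"ay":0.001,"az":0.001,"fingers":0.2},{"dx":0.4,"dy":0.01,"dz":-0.009,"ax":-0.002,"ay":0.001,"az":0.001,"fingers":0.2},{"dx":0.513,"dy":0.01,"dz":-0.009,"ax":-0.002,"ay":0.001,"az":0.001,"fingers":0.2},{"dx":0.513,"dy":0.01,"dz":-0.009,"ax":-0.002,"ay":0.001,"az":0.001,"fingers":0.2},{"dx":0.513,"dy":0.01,"dz":-0.009,"ax":-0.002,"ay":0.001,"az":0.001,"fingers":0.2}]'; python3 -c "
from h import *
st();plan([0.572,0.2833,0.147],-90)"
```

```text
time_s: 9.1
eef_pos: [0.5736, 0.2872, 0.1501]
tool_rot: [2.276, 1.564, 0.709]
force: [0.4, 0.9, 0.4]
gripper_width: 0.0511
t 9.1 p [0.5736 0.2872 0.1501] x [ 0.005  0.004 -1.   ] jaw -89.76 F [0.4 0.9 0.4] T [ 0.02 -0.04  0.05] w 0.0511 j [-0.51  0.58 -0.03  1.87  0.03  0.69 -2.13]
d [ 0.0154 -0.0083  0.0195] a [ 0.0013 -0.0013 -0.0015] rows 0.1 0.0
```

```bash
python3 -m jog '[{"dx":0.012,"dy":-0.006,"dz":0.015,"ax":0.001,"ay":-0.001,"az":-0.001,"fingers":0.2},{"dx":0.012,"dy":-0.006,"dz":0.015,"ax":0.001,"ay":-0.001,"az":-0.001,"fingers":0.2},{"dx":0.012,"dy":-0.006,"dz":0.015,"ax":0.001,"ay":-0.001,"az":-0.001,"fingers":0.2}]'; python3 -c "
from h import *
st();plan([0.572,0.2833,0.147],-90);c=snap('wrist','w8')"
```

```text
time_s: 9.48
eef_pos: [0.5723, 0.2839, 0.1468]
tool_rot: [2.066, 1.57, 0.496]
force: [-0.3, 0.4, 0.1]
gripper_width: 0.0511
t 9.47 p [0.5723 0.2839 0.1468] x [ 0.001  0.    -1.   ] jaw -89.97 F [-0.3  0.4  0.1] T [ 0.03  0.02 -0.03] w 0.0511 j [-0.51  0.58 -0.03  1.87  0.03  0.69 -2.13]
d [-0.0012 -0.0015  0.0029] a [ 0.0002 -0.0001 -0.0002] rows 0.0 0.0
```

View pics/w8.png

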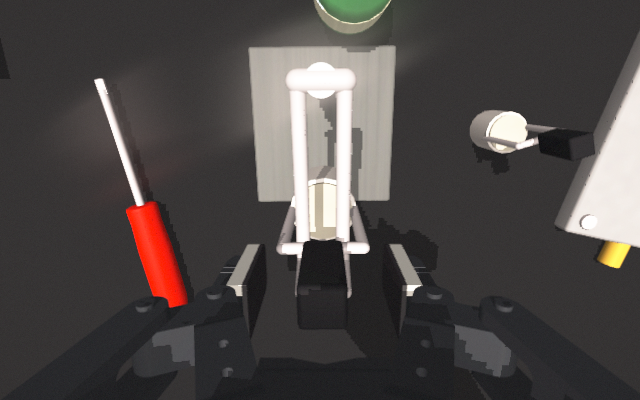

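Block is centred (x≈322) between the fingers (≈265 and 385). Close.

```bash
python3 -m jog '[{"dx":0,"dy":0,"dz":0,"ax":0,"ay":0,"az":0,"fingers":-1},{"dx":0,"dy":0,"dz":0,"ax":0,"ay":0,"az":0,"fingers":-1},{"dx":0,"dy":0,"dz":0,"ax":0,"ay":0,"az":0,"fingers":-1},{"dx":0,"dy":0,"dz":0,"ax":0,"ay":0,"az":0,"fingers":-1},{"dx":0,"dy":0,"dz":0,"ax":0,"ay":0,"az":0,"fingers":-1},{"dx":0,"dy":0,"dz":0,"ax":0,"ay":0,"az":0,"fingers":-1},{"dx":0,"dy":0,"dz":0,"ax":0,"ay":0,"az":0,"fingers":-1}]'; python3 -c "
from h import *
st()"
```

```text
time_s: 10.4
eef_pos: [0.5722, 0.2841, 0.1464]
tool_rot: [2.354, 1.57, 0.784]
force: [1.5, 0.2, 0.8]
gripper_width: 0.0172
t 10.4 p [0.5722 0.2841 0.1464] x [ 0.  0. -1.] jaw -89.96 F [1.5 0.2 0.8] T [ 0.23 -0.07  0.  ] w 0.0172 j [-0.51  0.58 -0.03  1.87  0.03  0.69 -2.13]
```

```bash
python3 -m jog '[{"dx":-0.03,"dy":0,"dz":0,"ax":0,"ay":0,"az":0,"fingers":-1},{"dx":-0.06,"dy":0,"dz":0,"ax":0,"ay":0,"az":0,"fingers":-1},{"dx":-0.09,"dy":0,"dz":0,"ax":0,"ay":0,"az":0,"fingers":-1},{"dx":-0.12,"dy":0,"dz":0,"ax":0,"ay":0,"az":0,"fingers":-1},{"dx":-0.15,"dy":0,"dz":0,"ax":0,"ay":0,"az":0,"fingers":-1},{"dx":-0.155,"dy":0,"dz":0,"ax":0,"ay":0,"az":0,"fingers":-1},{"dx":-0.155,"dy":0,"dz":0,"ax":0,"ay":0,"az":0,"fingers":-1}]'
python3 - <<'E'
from h import *
st();c=snap('wrist','w9');s=snap('scene','s9');cv2.imwrite('pics/s9z.png',cv2.resize(s['color'][130:260,340:465],None,fx=4.5,fy=4.5,interpolation=cv2.INTER_CUBIC))
E
```

```text
time_s: 11.28
eef_pos: [0.572, 0.2838, 0.1773]
tool_rot: [-1.207, 1.571, -2.777]
force: [0.8, -0.5, -1.0]
gripper_width: 0.0172
t 11.28 p [0.572  0.2838 0.1773] x [-0. -0. -1.] jaw -89.96 F [ 0.8 -0.5 -1. ] T [0.03 0.02 0.04] w 0.0172 j [-0.51  0.54 -0.03  1.85  0.02  0.74 -2.12]
```

View pics/w9.png

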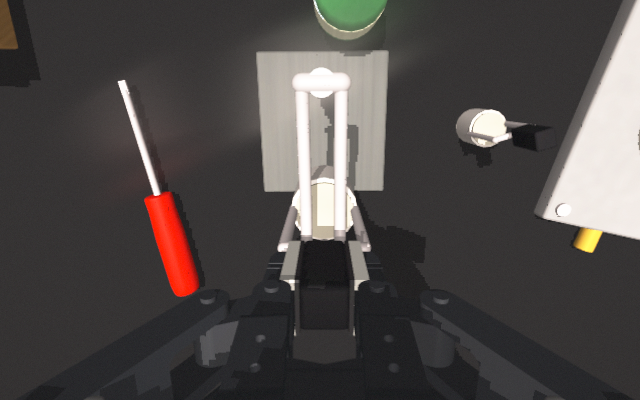

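View pics/s9z.png

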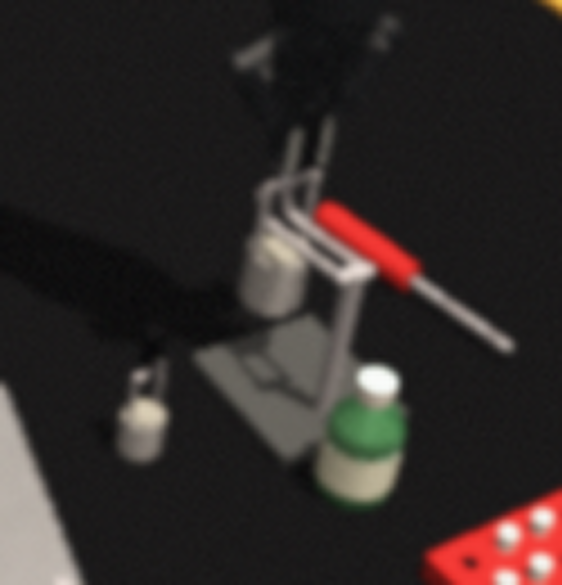

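```bash
python3 -m jog '[{"dx":0,"dy":-0.05,"dz":0,"ax":0,"ay":0,"az":0,"fingers":-1},{"dx":0,"dy":-0.12,"dz":0,"ax":0,"ay":0,"az":0,"fingers":-1},{"dx":0,"dy":-0.2,"dz":0,"ax":0,"ay":0,"az":0,"fingers":-1},{"dx":0,"dy":-0.28,"dz":0,"ax":0,"ay":0,"az":0,"fingers":-1},{"dx":0,"dy":-0.36,"dz":0,"ax":0,"ay":0,"az":0,"fingers":-1},{"dx":-0.04,"dy":-0.43,"dz":0,"ax":0,"ay":0,"az":0,"fingers":-1},{"dx":-0.15,"dy":-0.46,"dz":0,"ax":0,"ay":0,"az":0,"fingers":-1},{"dx":-0.3,"dy":-0.46,"dz":0,"ax":0,"ay":0,"az":0,"fingers":-1},{"dx":-0.4,"dy":-0.46,"dz":0,"ax":0,"ay":0,"az":0,"fingers":-1},{"dx":-0.45,"dy":-0.46,"dz":0,"ax":0,"ay":0,"az":0,"fingers":-1},{"dx":-0.45,"dy":-0.46,"dz":0,"ax":0,"ay":0,"az":0,"fingers":-1}]'
python3 - <<'E'
from h import *
st();c=snap('wrist','w10');s=snap('scene','s10');t=snap('top','t10')
w=load('w5');w1=load('w1')
# pad from several views
for n in ['t10','w6','s10','w4']:
    q=load(n); hsv=q['color'].astype(int); m=((hsv.min(2)>215)).astype(np.uint8)
    p=proj(q,[.617,-.03,.024]); print(n,p)
    cs,_=cv2.findContours(m,cv2.RETR_EXTERNAL,cv2.CHAIN_APPROX_NONE)
    for k in cs:
        if cv2.contourArea(k)>150 and len(k)>5 and np.linalg.norm(k.reshape(-1,2).mean(0)-p)<40:
            (x,y),ax,_=cv2.fitEllipse(k); print('  ',x,y,ax,onz(q,x,y,.024).round(4))
E
```

```text
time_s: 12.75
eef_pos: [0.4802, 0.284, 0.2679]
tool_rot: [2.153, 1.569, 0.583]
force: [-0.3, 0.2, -1.6]
gripper_width: 0.017
t 12.75 p [0.4802 0.284  0.2679] x [ 0.001  0.001 -1.   ] jaw -89.96 F [-0.3  0.2 -1.6] T [-0.04  0.04 -0.02] w 0.017 j [-0.59  0.34 -0.04  1.95  0.02  0.85 -2.2 ]
t10 [328.10965755 198.99087733]
   326.753173828125 199.1656494140625 (23.202363967895508, 23.54335594177246) [ 0.6165 -0.0257  0.024 ]
w6 [629.21996233  37.44861142]
s10 [318.91009158 240.64950551]
   328.2144775390625 269.0706481933594 (14.79034423828125, 18.874141693115234) [ 0.7266 -0.0534  0.024 ]
   320.4807434082031 240.4003143310547 (21.293102264404297, 29.59377098083496) [ 0.618  -0.0253  0.024 ]
w4 [3.6228397  2.27522004]
```

View pics/s10.png

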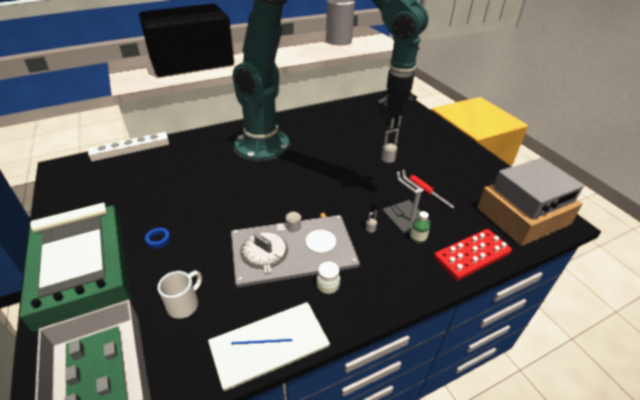

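View pics/w10.png

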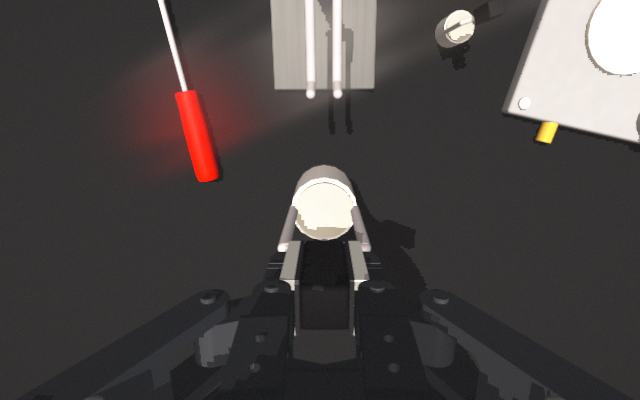

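```bash
python3 -m jog '[{"dx":0,"dy":0.02,"dz":0.05,"ax":0,"ay":0,"az":0,"fingers":-1},{"dx":0,"dy":0.06,"dz":0.15,"ax":0,"ay":0,"az":0,"fingers":-1},{"dx":0,"dy":0.12,"dz":0.27,"ax":0,"ay":0,"az":0,"fingers":-1},{"dx":0,"dy":0.18,"dz":0.4,"ax":0,"ay":0,"az":0,"fingers":-1},{"dx":0,"dy":0.24,"dz":0.53,"ax":0,"ay":0,"az":0,"fingers":-1},{"dx":0,"dy":0.3,"dz":0.66,"ax":0,"ay":0,"az":0,"fingers":-1},{"dx":0,"dy":0.35,"dz":0.79,"ax":0,"ay":0,"az":0,"fingers":-1},{"dx":0,"dy":0.4,"dz":0.9,"ax":0,"ay":0,"az":0,"fingers":-1}]' && python3 -c "
from h import *
st();plan([0.618,-0.027,0.24],-90)"
```

```text
time_s: 13.9
eef_pos: [0.5603, 0.1014, 0.2666]
tool_rot: [-0.854, 1.569, -2.426]
force: [-0.8, -0.3, -1.5]
gripper_width: 0.0173
t 13.9 p [0.5603 0.1014 0.2666] x [-0.001 -0.001 -1.   ] jaw -90.06 F [-0.8 -0.3 -1.5] T [-0.01  0.    0.  ] w 0.0173 j [-0.28  0.35  0.02  1.93 -0.01  0.86 -1.82]
d [0.1333 0.2894 0.6414] a [-0.0003  0.0003  0.0004] rows 2.3 0.0
```

```bash
python3 -m jog '[{"dx":0,"dy":0.05,"dz":0.1,"ax":0,"ay":0,"az":0,"fingers":-1},{"dx":0.02,"dy":0.1,"dz":0.22,"ax":0,"ay":0,"az":0,"fingers":-1},{"dx":0.05,"dy":0.16,"dz":0.35,"ax":0,"ay":0,"az":0,"fingers":-1},{"dx":0.08,"dy":0.22,"dz":0.48,"ax":0,"ay":0,"az":0,"fingers":-1},{"dx":0.11,"dy":0.27,"dz":0.58,"ax":0,"ay":0,"az":0,"fingers":-1},{"dx":0.13,"dy":0.29,"dz":0.64,"ax":0,"ay":0,"az":0,"fingers":-1},{"dx":0.13,"dy":0.29,"dz":0.64,"ax":0,"ay":0,"az":0,"fingers":-1},{"dx":0.13,"dy":0.29,"dz":0.64,"ax":0,"ay":0,"az":0,"fingers":-1},{"dx":0.13,"dy":0.29,"dz":0.64,"ax":0,"ay":0,"az":0,"fingers":-1}]' && python3 -c "
from h import *
st();plan([0.618,-0.027,0.16],-90);snap('wrist','w11')"
```

```text
time_s: 15.02
eef_pos: [0.6181, -0.0226, 0.2416]
tool_rot: [2.866, 1.57, 1.298]
force: [-0.4, 0.1, -1.5]
gripper_width: 0.0173
t 15.03 p [ 0.6181 -0.0226  0.2416] x [ 0.     0.001 -1.   ] jaw -89.84 F [-0.4  0.1 -1.5] T [ 0.03 -0.04 -0.06] w 0.0173 j [-0.07  0.45  0.05  1.85 -0.03  0.85 -1.58]
d [ 0.4078 -0.0009  0.0221] a [ 0.0009 -0.0002 -0.0001] rows 1.3 0.0
```

View pics/w11.png

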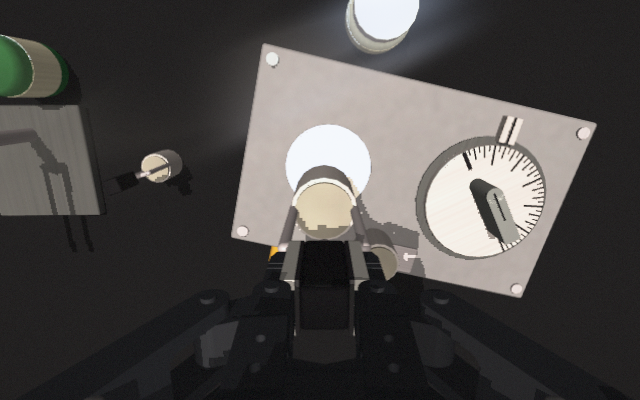

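```bash
python3 - <<'E'
from h import *
c=load('w11'); l=onz(c,285.5,166,.024);r=onz(c,371.5,166,.024);t=onz(c,328.5,124,.024)
print(l,r,t, (l+r)/2, t[0]-.045)
E
python3 -m jog '[{"dx":0.08,"dy":0,"dz":0.02,"ax":0,"ay":0,"az":0,"fingers":-1},{"dx":0.16,"dy":0,"dz":0.02,"ax":0,"ay":0,"az":0,"fingers":-1},{"dx":0.24,"dy":0,"dz":0.02,"ax":0,"ay":0,"az":0,"fingers":-1},{"dx":0.32,"dy":0,"dz":0.02,"ax":0,"ay":0,"az":0,"fingers":-1},{"dx":0.39,"dy":0,"dz":0.02,"ax":0,"ay":0,"az":0,"fingers":-1},{"dx":0.44,"dy":0,"dz":0.02,"ax":0,"ay":0,"az":0,"fingers":-1},{"dx":0.44,"dy":0,"dz":0.02,"ax":0,"ay":0,"az":0,"fingers":-1},{"dx":0.44,"dy":0,"dz":0.02,"ax":0,"ay":0,"az":0,"fingers":-1}]'
python3 - <<'E'
from h import *
st();c=snap('wrist','w12');s=snap('scene','s12');cv2.imwrite('pics/s12z.png',cv2.resize(s['color'][150:300,220:390],None,fx=4,fy=4,interpolation=cv2.INTER_CUBIC))
E
```

```text
[0.61977371 0.01672978 0.024     ] [ 0.62007649 -0.07362589  0.024     ] [ 0.66318977 -0.02815505  0.024     ] [ 0.6199251  -0.02844805  0.024     ] 0.6181897658296481
time_s: 16.08
eef_pos: [0.6188, -0.0282, 0.1537]
tool_rot: [1.544, 1.57, -0.026]
force: [-0.1, 0.8, -0.7]
gripper_width: 0.0172
t 16.07 p [ 0.6188 -0.0282  0.1537] x [ 0.001 -0.    -1.   ] jaw -89.96 F [-0.1  0.8 -0.7] T [ 0.03 -0.07 -0.  ] w 0.0172 j [-0.06  0.55  0.04  1.92 -0.03  0.67 -1.57]
```

View pics/s12z.png

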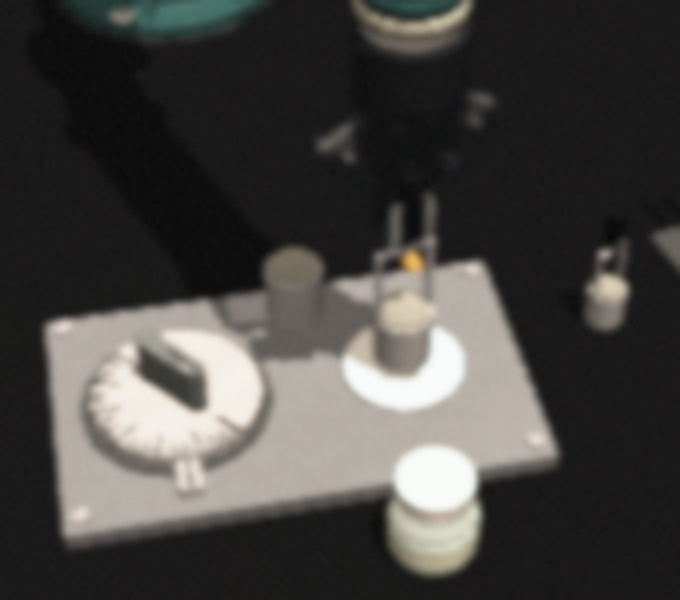

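View pics/w12.png

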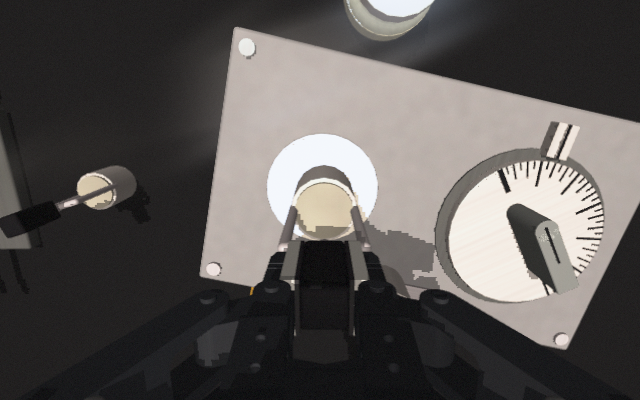

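```bash
python3 -m jog '[{"dx":0.01,"dy":0,"dz":0,"ax":0,"ay":0,"az":0,"fingers":-1},{"dx":0.02,"dy":0,"dz":0,"ax":0,"ay":0,"az":0,"fingers":-1},{"dx":0.03,"dy":0,"dz":0,"ax":0,"ay":0,"az":0,"fingers":-1},{"dx":0.035,"dy":0,"dz":0,"ax":0,"ay":0,"az":0,"fingers":-1},{"dx":0.04,"dy":0,"dz":0,"ax":0,"ay":0,"az":0,"fingers":-1},{"dx":0.04,"dy":0,"dz":0,"ax":0,"ay":0,"az":0,"fingers":-1},{"dx":0.04,"dy":0,"dz":0,"ax":0,"ay":0,"az":0,"fingers":-1}]' && python3 -c "
from h import *
st()"
```

```text
time_s: 17.05
eef_pos: [0.6183, -0.0282, 0.1453]
tool_rot: [0.904, 1.571, -0.666]
force: [0.6, 0.4, -1.0]
gripper_width: 0.0171
t 17.05 p [ 0.6183 -0.0282  0.1453] x [ 0. -0. -1.] jaw -89.96 F [ 0.6  0.4 -1. ] T [ 0.02  0.05 -0.03] w 0.0171 j [-0.05  0.56  0.04  1.92 -0.03  0.66 -1.57]
```

```bash
python3 -m jog '[{"dx":0.005,"dy":0,"dz":0,"ax":0,"ay":0,"az":0,"fingers":-1},{"dx":0.005,"dy":0,"dz":0,"ax":0,"ay":0,"az":0,"fingers":-1},{"dx":0.005,"dy":0,"dz":0,"ax":0,"ay":0,"az":0,"fingers":-1}]' && python3 -m jog '[{"dx":0.003,"dy":0,"dz":0,"ax":0,"ay":0,"az":0,"fingers":-1},{"dx":0.003,"dy":0,"dz":0,"ax":0,"ay":0,"az":0,"fingers":-1}]'; python3 -c "
from h import *
st()"
```

```text
time_s: 17.42
eef_pos: [0.6183, -0.0281, 0.1443]
tool_rot: [-1.615, 1.571, 3.098]
force: [0.8, 0.7, -0.6]
gripper_width: 0.0175
time_s: 17.68
eef_pos: [0.6185, -0.0281, 0.1442]
tool_rot: [1.645, 1.57, 0.075]
force: [-1.1, 0.5, 3.3]
gripper_width: 0.0175
t 17.68 p [ 0.6185 -0.0281  0.1442] x [ 0.  0. -1.] jaw -89.96 F [-1.1  0.5  3.3] T [0.01 0.3  0.01] w 0.0175 j [-0.05  0.57  0.04  1.92 -0.03  0.65 -1.57]
```

```bash
python3 -m jog '[{"dx":0.002,"dy":0,"dz":0,"ax":0,"ay":0,"az":0,"fingers":-1},{"dx":0.002,"dy":0,"dz":0,"ax":0,"ay":0,"az":0,"fingers":-1}]'; python3 -c "
from h import *
st()
c=snap('wrist','w13');s=snap('scene','s13');cv2.imwrite('pics/s13z.png',cv2.resize(s['color'][190:260,280:360],None,fx=7,fy=7,interpolation=cv2.INTER_CUBIC))"
```

```text
time_s: 17.92
eef_pos: [0.6185, -0.0281, 0.1442]
tool_rot: [1.68, 1.57, 0.109]
force: [-0.2, 0.7, 6.3]
gripper_width: 0.0175
t 17.93 p [ 0.6185 -0.0281  0.1442] x [ 0.  0. -1.] jaw -89.96 F [-0.2  0.7  6.3] T [ 0.06  0.47 -0.02] w 0.0175 j [-0.05  0.57  0.04  1.92 -0.03  0.65 -1.57]
```

View pics/s13z.png

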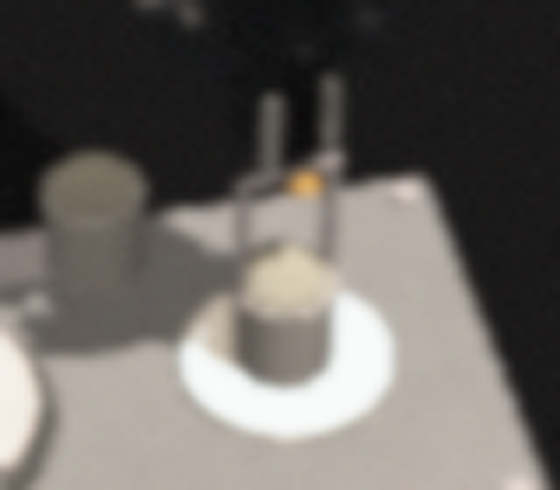

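```bash
python3 -m jog '[{"dx":0,"dy":0,"dz":0,"ax":0,"ay":0,"az":0,"fingers":-0.5},{"dx":0,"dy":0,"dz":0,"ax":0,"ay":0,"az":0,"fingers":-0.3},{"dx":0,"dy":0,"dz":0,"ax":0,"ay":0,"az":0,"fingers":0},{"dx":0,"dy":0,"dz":0,"ax":0,"ay":0,"az":0,"fingers":0},{"dx":0,"dy":0,"dz":0,"ax":0,"ay":0,"az":0,"fingers":0}]'; python3 -c "
from h import *
st();snap('wrist','w14')"
```

```text
time_s: 18.65
eef_pos: [0.6183, -0.0282, 0.1432]
tool_rot: [-1.198, 1.571, -2.768]
force: [-0.4, 1.0, 0.1]
gripper_width: 0.0424
t 18.65 p [ 0.6183 -0.0282  0.1432] x [-0. -0. -1.] jaw -89.96 F [-0.4  1.   0.1] T [ 0.05 -0.03 -0.  ] w 0.0424 j [-0.05  0.57  0.04  1.92 -0.03  0.65 -1.57]
```

View pics/w14.png

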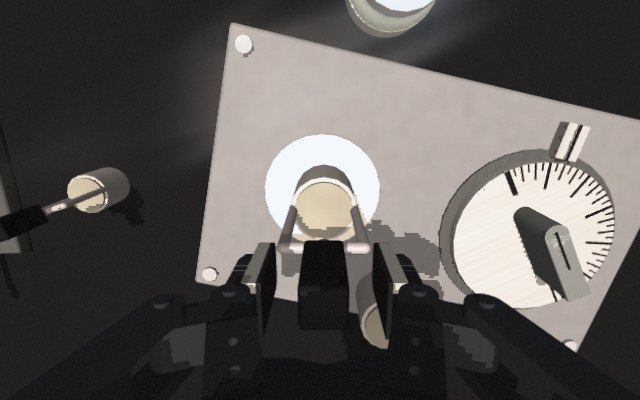

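Clear of the block on both sides; retreat straight up.

```bash
python3 -m jog '[{"dx":-0.1,"dy":0,"dz":0,"ax":0,"ay":0,"az":0,"fingers":0},{"dx":-0.3,"dy":0,"dz":0,"ax":0,"ay":0,"az":0,"fingers":0},{"dx":-0.5,"dy":0,"dz":0,"ax":0,"ay":0,"az":0,"fingers":0},{"dx":-0.7,"dy":-0.2,"dz":0,"ax":0,"ay":0,"az":0,"fingers":0},{"dx":-0.7,"dy":-0.45,"dz":0,"ax":0,"ay":0,"az":0,"fingers":0},{"dx":-0.7,"dy":-0.6,"dz":0.2,"ax":0,"ay":0,"az":0,"fingers":0},{"dx":-0.7,"dy":-0.6,"dz":0.3,"ax":0,"ay":0,"az":0,"fingers":0},{"dx":-0.7,"dy":-0.6,"dz":0.3,"ax":0,"ay":0,"az":0,"fingers":0},{"dx":-0.7,"dy":-0.6,"dz":0.3,"ax":0,"ay":0,"az":0,"fingers":0}]'
python3 - <<'E'
from h import *
st();c=snap('wrist','w15');s=snap('scene','s15');t=snap('top','t15');marks(c,cen=(.5818,-.1937))
cv2.imwrite('pics/s15z.png',cv2.resize(s['color'][150:300,220:390],None,fx=4,fy=4,interpolation=cv2.INTER_CUBIC))
cv2.imwrite('pics/t15z.png',cv2.resize(t['color'][130:270,160:430],None,fx=2.9,fy=2.9,interpolation=cv2.INTER_CUBIC))
E
```

```text
time_s: 19.82
eef_pos: [0.4988, -0.0871, 0.2833]
tool_rot: [2.709, 1.57, 1.14]
force: [-0.1, 0.0, -0.8]
gripper_width: 0.0426
t 19.82 p [ 0.4988 -0.0871  0.2833] x [ 0.     0.001 -1.   ] jaw -89.89 F [-0.1  0.  -0.8] T [ 0.01  0.01 -0.03] w 0.0426 j [ 0.02  0.25  0.07  2.04 -0.03  0.85 -1.46]
c [ 0.5913 -0.1186  0.18  ]
0.0575 [(-58.3, 2.1), (-52.9, 2.0), (-48.3, 2.4), (-43.0, 2.0), (-37.8, 2.0), (-32.8, 2.4), (-27.8, 2.2), (-22.8, 2.4), (-17.6, 1.7), (-12.5, 1.9), (-7.6, 2.0), (-2.4, 2.3), (2.4, 1.4), (7.4, 1.4), (12.4, 1.8), (17.5, 2.1), (22.6, 2.0), (27.5, 4.1)]
0.0595 [(-58.0, 1.8), (-53.0, 1.6), (-48.1, 1.8), (-42.9, 1.8), (-37.7, 1.8), (-32.8, 2.2), (-27.9, 1.9), (-22.7, 2.2), (-17.7, 1.7), (-12.6, 1.7), (-7.6, 1.3), (-2.7, 2.0), (2.2, 1.7), (7.4, 1.7), (12.4, 1.3), (17.5, 1.6), (22.6, 1.9), (27.6, 4.1)]
0.0655 [(-12.4, 3.0)]
0.069 [(-12.4, 2.1), (-4.4, 1.8)]
0.073 [(-12.3, 2.3), (-4.8, 1.9)]
```

View pics/w15.png

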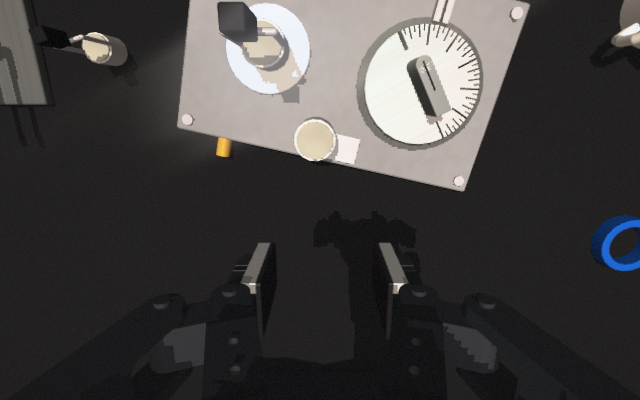

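View pics/s15z.png

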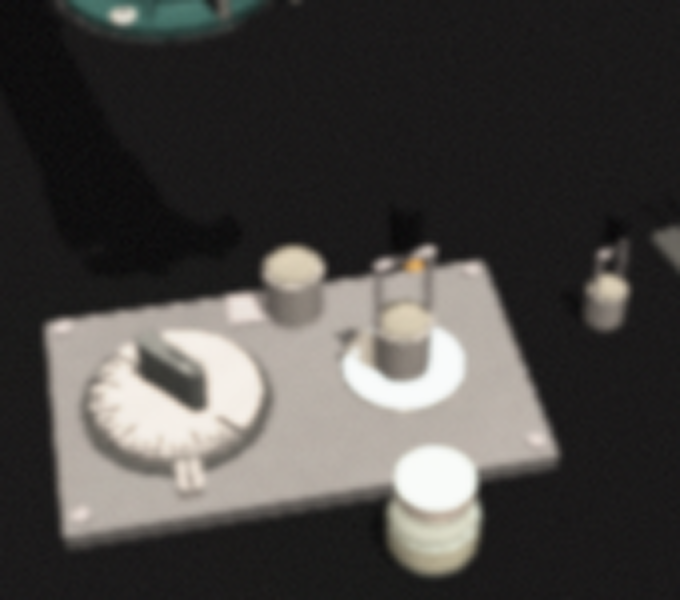

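View pics/t15z.png

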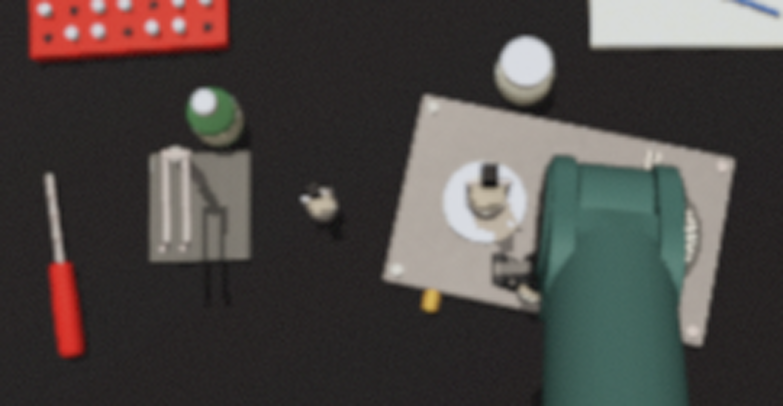

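```bash
python3 -c "
from h import *
print(robot.hand_in())"
```

```text
the job is handed in; nothing more can be done
None
```

I turned the dial from about 79° to 40°. Then I lifted the larger carrier up and off its hook, stood it on the white pad, backed the arm off and handed the job in at about 20 s.

**Last checks:**
- **Dial:** the 40° tick lines up with the index line to within about 0.2°, and it was the same after the carrier was placed.
- **Carrier:** it stands upright with its whole foot on the pad, near the centre by eye. I lowered it until the wrist felt about 6 N of contact, then let go, so it was not dropped.
- **Everything else:** the spare pot, small carrier, bottle, screwdriver and jar look unmoved in the final close-up pictures. The mug and tape roll were nowhere near the arm's later moves, but I did not measure them at the end.
- **Robot:** the gripper is empty and clear of everything.

One automatic disc outline fit failed in two of the later pictures because bright areas merged. I read the scale there using the disc centre found earlier; no checks of the outcome disagreed.

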